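# Load a circuit card on the x-y stage and probe its two test lands

## Robot

A 6-joint arm with a two-finger parallel gripper is mounted at the origin on a cart in front of the work surface, level with it; the furniture and walls round the work are solid. World frame = base frame: x ahead of the robot, y to its left, z up, the work surface at z = 0. Lengths are in m, angles in rad, forces in N, time in s.
With the tool pointing down it reaches from about 0.4 to 0.825 m from the base axis. Payload 7 kg.
Tool frame: the origin (TCP) lies midway between the tips of the shut fingers; the grasp point (between the pads) lies 19 mm behind it; z points along the fingers, y is the line along which they close (so a half turn about z gives the same grasp; the last joint's range is limited). The gripper opens to 85 mm and grips with 20 to 120 N. Pads are 22 mm wide; open, the fingers measure 114 mm over their backs; the gripper's body (76 mm by 85 mm) begins 54 mm behind the grasp point. The pads swing forward as they close: fully open they stand 13 mm farther back than shut.
Start: joints at [-1.05, 0.359, 0.012, 0, -1.224, -0.288], TCP at [0.156, -0.657, 0.196] pointing down, gripper open.
Joint ranges: [-3.07, 3.07], [-1.43, 2.12], [-1.02, 1.25], [-3.03, 1.67], [-3.05, -0], [-3.03, 3.03]. Speed limits (rad/s): [2.39, 2.39, 3.01, 3.14, 3.14, 3.14].

## Interface

Orientations are given as a 3x3 rotation matrix whose columns are the frame's x, y, z axes.
In Python, from rig import telemetry, optics, ticket gives the robot as it stands.
- The arm moves only by the shell command python3 -m handwheel 'ROWS' [OPENING] [FORCE]. ROWS is JSON, a list of rows, each a list of 2 entries, a list of its own where there are three numbers: the shift along the tool's x, y, z in m, then the turn, a rotation vector about the tool's x, y, z in rad. In form: [[[x, y, z], [rx, ry, rz]], ...]. A call has 1 to 8 rows; each row is the pose to reach, as a shift and turn from the pose commanded when the call began, along the tool's axes at that moment; what a row does not reach only later rows make up. A row lasts 1/12 s, in which the tool goes at most 41.7 mm and 7.16 degrees, less where a joint would pass 70% of its speed; a pose out of reach is approached as far as the arm can. A call with a gripper value outside its range is refused whole. OPENING is the opening, from 0 (shut) to 1 (fully open), set as the call begins (- or left out, the last holds). The fingers move at their own pace and stop on an object; FORCE is the grip in N (left out, the last holds). Time passes only in rows, so rows that repeat a pose let the fingers close. It gives the time, the measured TCP pose, the force, the opening and the grip force at its end, in the units of the state.
- telemetry.state(): the state, without advancing time (a new reading comes with each control period).
- optics.snapshot(name): name is "scene" or "side" or "wrist"; returns (picture, depth): 420x560x3 uint8, red, green, blue; 420x560 float32, m along the optical axis (not along the pixel's ray), 0 where there is no reading.
- optics.camera_params(name): a dict with "K" (3x3 intrinsics, pixels), "cam_to_world" (4x4, takes a point from camera to world coordinates); the wrist camera has in their place "mount" (4x4, takes a point from camera to tool coordinates, whose origin is the TCP and whose axes are the flange's). Camera axes: x right, y up, looking along -z (the intrinsics and any distortion apply to the point x, -y, -z); pixel columns grow to the right and rows downward; lengths in m; the calibration is good to about 2 mm. The wrist camera is an equidistant fisheye: a pixel r from the principal point sees the ray r / f radians off the axis. A picture is of the moment at which its call begins: read the wrist's pose just before it. camera_params takes no time and is no camera call.
- ticket.job_done(): hands the job in; it is judged then, once.
The state is a dict: "time": time; "joint_pos": joint angles; "qvel": joint speeds; "joint_efforts": joint torques, N m; "eef_pos": TCP position; "ee_rot": TCP orientation; "contact_force": force on the tool from outside, world axes, zero at the start; "moment": the same for the moment, N m; "opening": finger opening in m; "finger_force": force on a finger pad.
Only numpy, scipy, OpenCV 4.12 (cv2) and the standard library are available. Lean on these libraries where they do the work, as an engineer would, in place of code of your own. Each camera call takes 0.05 s, during which the arm holds its last target. There are 200 camera calls.

## Task

Put the larger circuit card, component side up and its black connector towards the probe column, into the corner locators of the x-y stage, and fold the hold-down frame flat onto it. Then slide the carrier by its hand knob to bring the square test land (ground reference) under the fixed probe and press the probe's cap down until the needle makes contact, let it come back up, and do the same with the round land; the needle must never come down on any other part of the card. Leave the card clamped with the round land under the raised probe, and leave the tools and the spare card alone.

Things in the scene. Friction and masses are not known exactly. Their poses are not given: they have to be found in the camera images.
- card: The larger circuit card: board 60 (its x) x 85 (its y) x 2 mm, 14 mm high in all. Origin: centre of its underside (it rests on this plane); board top 4 mm above. A black connector 12 (x) x 52 (y) mm stands along one long edge, centred at x=+22 mm, 4 to 14 mm above the origin: grasp the card by it, across its 12 mm.
- connector (a point): Centre of the top face of the card's black connector, 14 mm above the card's underside.
- square_land (a point): Centre of the square bare gold-plated test land on the card, 9 x 9 mm, at the board's top face.
- round_land (a point): Centre of the round bare gold-plated test land on the card, 9 mm across, at the board's top face.
- nest (a point): Centre of the nest, on the carrier's top face (50 mm above the worktop; plate 100 x 124 mm). Axes: x from the hand knob towards the column, y towards the frame's hinge, z up. Four black L-shaped corner locators 5 mm high, leaning outwards as a lead-in, enclose 64 (x) x 89 (y) mm at the foot; the card lies between them, axes along these, connector at +x, its origin then at this point (2 mm play).
- carrier_knob (a point): Centre of the black hand knob, 24 mm across, on the carrier's front tongue, 84 mm in front of the nest centre; its top is 11 mm above this point, the tongue 24 mm below. Grip it from above and slide it level: the carrier goes with it in x and y and does not turn. Each slide takes about 3 N.
- saddle (a joint): Long slide of the stage, m: 0 at the loading end, grows to 0.22 as the carrier moves along the nest's -y towards and under the probe.
- carrier (a joint): Cross slide, m: -0.03 to 0.03, grows as the carrier moves along the nest's +x (away from the robot).
- frame (a joint): Hinge of the steel hold-down frame, rad: 0 folded flat on the card, about 1.57 upright, 2.15 fully open, leaning outwards. Stiff hinge (0.08 N m): it stays where it is left and must be pushed all the way down.
- frame_hinge (a point): Middle of the frame's hinge axis, which runs along the nest's x, 57 mm from the nest centre in +y and 7.5 mm above the nest plane.
- frame_end (a point): Middle of the frame's end bar, on its outer face (which is the top face when folded down), 106.5 mm from the hinge axis. The frame is 82 mm wide (nest x) and 5 mm thick, an open window 67 mm wide between its bars; a small black thumb tab 30 mm wide goes on 15 mm beyond this point.
- needle: Sprung brass probe needle, 4.4 mm across, pointing down from the quill. Origin: its tip. Raised, the tip is 72 mm above the worktop, 18 mm above the board of a loaded card; it clears connector and frame.
- cap_top (a point): Centre of the top face of the quill's black press cap, 25 mm across, straight above the needle, 175.5 mm above the worktop when raised. The sleeve and arm that carry the quill end 35 mm below it; the arm, 26 mm wide, goes from there along +x of the nest to a column 118 mm away.
- quill (a joint): Travel of the press cap and quill, m: 0 raised, 0.018 needle touches the card, 0.021 on its stop with the needle sprung in by 3 mm. A spring (2 to 4 N, about 6 N at the stop) brings it back up.
- side_cutters: side cutters with dark grips, 46x134x14 mm, lying to the left of the stage; bystander
- torque_driver: torque screwdriver with black handle, 31x190x30 mm, lying to the left of the stage; bystander
- spare_card: another, smaller circuit card, 50x75x14 mm, blue board, lying farther back on the right; bystander
Things that resemble listed ones, but are neither listed nor needed, are in the scene too. Leave any purple or red look-alike of the card alone.

How it is judged:
On the way, in this order (a step that is already met when the one before it is completed fails the run):
1. the card lies in the nest, connector towards the column, released (x of card in the frame of nest between -0.004 and 0.004 m and y of card in the frame of nest between -0.004 and 0.004 m and z of card in the frame of nest below 0.0025 m and angle between card's own z axis and vertical below 0.05 rad and x of connector in the frame of nest above 0.015 m and contact force between the fingers and card below 0.1 N), for 0.2 s.
2. the hold-down frame is folded flat on the card (x of card in the frame of nest between -0.004 and 0.004 m and y of card in the frame of nest between -0.004 and 0.004 m and z of card in the frame of nest below 0.0025 m and angle between card's own z axis and vertical below 0.05 rad and x of connector in the frame of nest above 0.015 m and value of joint frame below 0.04 rad), for 0.2 s.
3. the needle is pressed on the square land (contact force between needle and card above 0.5 N and horizontal distance between needle and square_land below 0.0047 m and value of joint frame below 0.04 rad), for 0.15 s.
4. the needle is pressed on the round land (contact force between needle and card above 0.5 N and horizontal distance between needle and round_land below 0.0047 m and value of joint frame below 0.04 rad), for 0.15 s.
At the end, for the whole second after the job is handed in: The card lies in the nest (within 4 mm, flat, connector towards the column) under the closed frame (below 0.04 rad), the round land is under the needle's tip within 4.7 mm, the quill is back up (within 2 mm) and all is at rest (all of step 2 and horizontal distance between needle and round_land below 0.0047 m and value of joint quill below 0.002 m and linear speed of card below 0.01 m/s); the robot touches nothing.
It fails at once if the needle came down on the card beside the two lands (more than 5.5 mm from both centres) (contact force between needle and card above 0.3 N and horizontal distance between needle and square_land above 0.0055 m and horizontal distance between needle and round_land above 0.0055 m).
It fails at once if a bystander was moved by more than 20 mm (distance of any of side_cutters, torque_driver, spare_card from where it was at the start of the episode above 0.02 m).
It also fails if it takes over 72 s, if anything falls off the work surface, if the arm or the gripper's body presses on something with over 40 N, if the wrist force passes 120 N, or if a joint passes its speed limit or range.

## Working session

There is one attempt and no reset: what is moved stays moved. The work goes in short steps, Python scripts to look and compute and a shell command to move; the robot and the scene stay as the last step left them, time stands still between calls to the robot, and variables do not carry over. Pictures are saved under pics/ and viewed, at most 10 in all, crops included, and the job is handed in when it is done.

```bash
mkdir -p pics; ls
cat > h.py <<'E'
import numpy as np, cv2
from rig import telemetry, optics, ticket
def snap(n,f=None):
    s=telemetry.state(); im,d=optics.snapshot(n)
    if f: cv2.imwrite('pics/'+f+'.png',im[:,:,::-1])
    np.savez('last_'+n+'.npz',im=im,d=d,p=s['eef_pos'],R=s['ee_rot'])
    return im,d
def ray(n,u,v,s=None):
    """origin, direction (world) with unit depth along the axis for scene/side"""
    c=optics.camera_params(n); K=np.array(c['K'])
    x=(u-K[0,2])/K[0,0]; y=(v-K[1,2])/K[1,1]
    if n=='wrist':
        r=np.hypot(x,y); k=np.sin(r)/r if r>1e-9 else 1
        dc=np.array([x*k,-y*k,-np.cos(r)]); M=np.array(c['mount'])
        T=np.eye(4);T[:3,:3]=s['ee_rot'];T[:3,3]=s['eef_pos']; M=T@M
    else:
        dc=np.array([x,-y,-1.]); M=np.array(c['cam_to_world'])
    return M[:3,3],M[:3,:3]@dc
def onz(n,u,v,z,s=None):
    o,d=ray(n,u,v,s); return o+d*(z-o[2])/d[2]
def pt(n,u,v,d):
    o,r=ray(n,u,v); return o+r*d[int(round(v)),int(round(u))]
def tri(rs):
    A=np.zeros((3,3));b=np.zeros(3)
    for o,d in rs:
        d=d/np.linalg.norm(d);P=np.eye(3)-np.outer(d,d);A+=P;b+=P@o
    x=np.linalg.solve(A,b); return x
E
python3 - <<'E'
from h import *
a,_=snap('scene');b,_=snap('side');w,_=snap('wrist')
for n in('scene','side','wrist'):
    c=optics.camera_params(n); print(n,{k:np.round(v,4).tolist() if not isinstance(v,str) else v for k,v in c.items()})
cv2.imwrite('pics/a.png',cv2.resize(np.vstack([a,b])[:,:,::-1],(560,840))[:420]); cv2.imwrite('pics/b.png',b[:,:,::-1])
print(telemetry.state())
E
```

```text
pics
scene {'K': [[428.2369, 0.0, 282.6112], [0.0, 428.2369, 211.4029], [0.0, 0.0, 1.0]], 'cam_to_world': [[0.5677, 0.6001, -0.5636, -0.2357], [-0.8232, 0.4074, -0.3954, -0.5844], [-0.0077, 0.6884, 0.7253, 1.1278], [0.0, 0.0, 0.0, 1.0]]}
side {'K': [[470.3639, 0.0, 271.8383], [0.0, 470.3639, 211.419], [0.0, 0.0, 1.0]], 'cam_to_world': [[-0.9793, 0.1125, -0.1681, 0.3193], [-0.2022, -0.5208, 0.8294, 1.0258], [0.0057, 0.8462, 0.5328, 0.8035], [0.0, 0.0, 0.0, 1.0]]}
wrist {'K': [[325.1923, 0.0, 283.6783], [0.0, 325.1923, 212.507], [0.0, 0.0, 1.0]], 'mount': [[0.0011, 0.9447, 0.328, 0.0854], [1.0, -0.0014, 0.0008, -0.0012], [0.0012, 0.328, -0.9447, -0.1774], [0.0, 0.0, 0.0, 1.0]]}
{'time': 0.15, 'joint_pos': array([-1.04991318e+00,  3.59227787e-01,  1.12595604e-02, -2.46580011e-04,
       -1.22408388e+00, -2.88079814e-01]), 'qvel': array([-0.00203799, -0.00275065,  0.00200695, -0.00029409, -0.00044111,
        0.0010161 ]), 'joint_efforts': array([-1.07289463e-03, -5.83877850e+01,  2.93650156e+01,  6.94036916e+00,
       -4.26261729e-03, -1.12549799e-05]), 'eef_pos': array([ 0.15558598, -0.65640456,  0.19497262]), 'ee_rot': array([[-9.73042806e-01, -2.30624193e-01, -4.23775669e-04],
       [-2.30624543e-01,  9.73042069e-01,  1.20463416e-03],
       [ 1.34533774e-04,  1.26989367e-03, -9.99999185e-01]]), 'contact_force': array([ 0.30089781, -0.28039971, -0.16870973]), 'moment': array([ 0.01957665, -0.03208591, -0.07051792]), 'finger_force': 0.0, 'opening': 0.08544279625864275}
```

View pics/a.png

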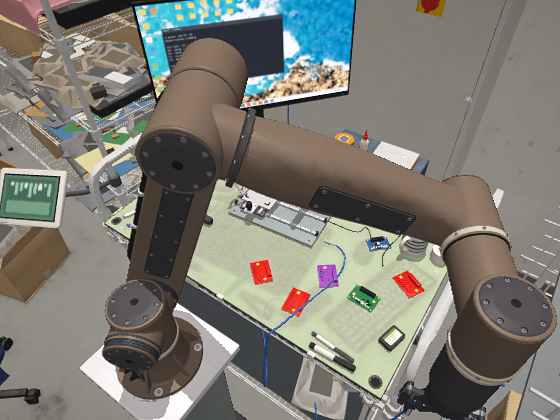

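View pics/b.png

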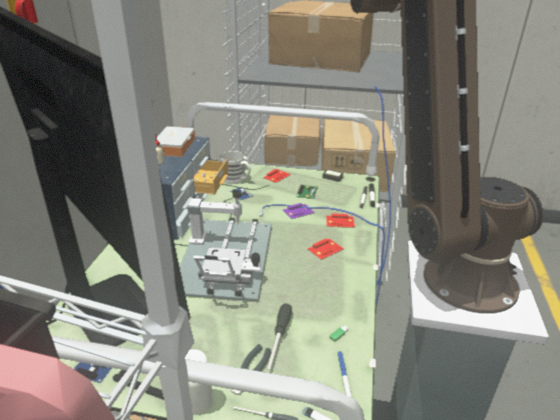

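The scene view shows the green card at about (363,297) in scene and (307,190) in side. The red and purple look-alikes are at scene (261,272), (295,301), (408,284) and (328,275). The blue spare card is at (376,243). The stage is at side (225,262), with the probe arm at (215,208).

Run:
```python
from h import *
a=np.load('last_scene.npz');b=np.load('last_side.npz')
def g(n,a,box):
    im=a['im'];h=cv2.cvtColor(im,cv2.COLOR_RGB2HSV);u0,v0,u1,v1=box
    m=((h[...,0]>55)&(h[...,0]<85)&(h[...,1]>140)).astype(np.uint8);k=np.zeros_like(m);k[v0:v1,u0:u1]=1;m*=k
    v,u=np.nonzero(m);print(n,len(u),u.mean(),v.mean(),u.min(),u.max(),v.min(),v.max())
    print(' depth pt',np.round(pt(n,u.mean(),v.mean(),a['d']),4)); return u.mean(),v.mean()
p=g('scene',a,(340,275,390,320));q=g('side',b,(290,175,325,205))
print(tri([ray('scene',*p),ray('side',*q)]))
for uv in [(257,262),(225,262),(240,208),(210,294),(228,255),(240,192)]: print(uv,np.round(pt('side',*uv,b['d']),3))
A=cv2.resize(a['im'][265:325,320:440],None,fx=5,fy=5,interpolation=3)
B=cv2.resize(b['im'][180:305,165:290],None,fx=4.8,fy=4.8,interpolation=3)
cv2.imwrite('pics/c.png',A[:,:,::-1]);cv2.imwrite('pics/d.png',B[:,:,::-1])
```

```text
scene 246 363.4390243902439 297.9634146341463 349 378 286 311
 depth pt [ 0.4771 -0.3798  0.0045]<stdin>:6: RuntimeWarning: Mean of empty slice.
  ret = ret.dtype.type(ret / rcount)
Traceback (most recent call last):
ValueError: zero-size array to reduction operation minimum which has no identity
```

Run:
```python
from h import *
a=np.load('last_scene.npz');b=np.load('last_side.npz')
print(np.round(pt('side',307,190,b['d']),3))
for uv in [(257,262),(225,262),(240,208),(210,294),(228,255),(240,192),(197,240),(270,222),(190,285),(262,300)]: print(uv,np.round(pt('side',*uv,b['d']),3))
for uv in [(376,243),(408,284),(328,275),(295,301)]: print(uv,np.round(pt('scene',*uv,a['d']),3))
A=cv2.resize(a['im'][265:325,320:440],None,fx=5,fy=5,interpolation=3)
B=cv2.resize(b['im'][180:305,165:290],None,fx=4.8,fy=4.8,interpolation=3)
cv2.imwrite('pics/d.png',B[:,:,::-1])
```

```text
[ 0.482 -0.387  0.   ]
(257, 262) [0.541 0.116 0.063]
(225, 262) [0.591 0.22  0.135]
(240, 208) [ 0.621 -0.026  0.127]
(210, 294) [0.641 0.2   0.012]
(228, 255) [0.627 0.085 0.049]
(240, 192) [ 0.623 -0.037  0.171]
(197, 240) [0.743 0.004 0.023]
(270, 222) [ 0.566 -0.164 -0.   ]
(190, 285) [0.701 0.179 0.012]
(262, 300) [ 0.514  0.182 -0.   ]
(376, 243) [ 0.693 -0.316  0.005]
(408, 284) [ 0.6   -0.471  0.004]
(328, 275) [ 0.493 -0.247 -0.002]
(295, 301) [ 0.352 -0.214  0.003]
```

View pics/d.png

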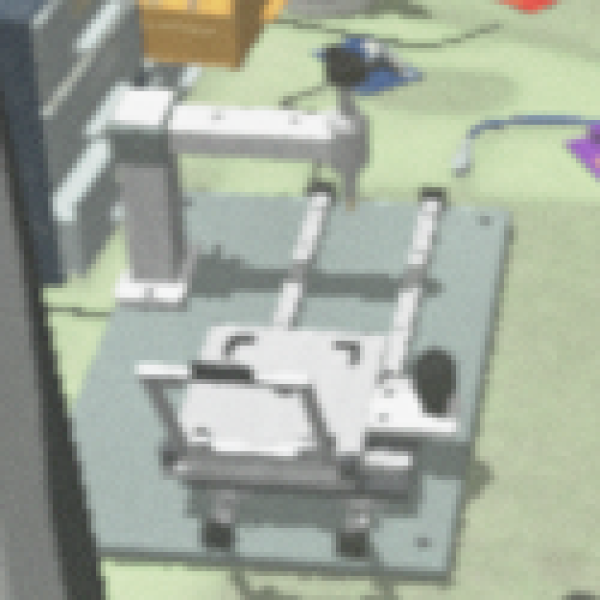

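The enlarged side crop shows four things:
- The probe with its black cap at crop (345,65).
- The frame leaning open, with its tab at (222,372).
- The nest locators at (240,345) and (347,350).
- The hand knob at (435,380).

Next I move the wrist camera over the card.

```bash
python3 -m handwheel '[[[-0.35,0.21,0],[0,0,0]],[[-0.35,0.21,0],[0,0,0]],[[-0.35,0.21,0],[0,0,0]],[[-0.35,0.21,0],[0,0,0]],[[-0.35,0.21,0],[0,0,0]],[[-0.35,0.21,0],[0,0,0]],[[-0.35,0.21,0],[0,0,0]],[[-0.35,0.21,0],[0,0,0]]]'
python3 -m handwheel '[[[-0.08,0.05,0],[0,0,0]],[[-0.08,0.05,0],[0,0,0]],[[-0.08,0.05,0],[0,0,0]],[[-0.08,0.05,0],[0,0,0]]]'
python3 - <<'E'
from h import *
snap('wrist','e'); print(telemetry.state()['eef_pos'])
E
```

```text
time: 0.82
eef_pos: [0.3952, -0.4222, 0.1957]
ee_rot: [[-0.973, -0.231, 0.0], [-0.231, 0.973, 0.0], [-0.0, 0.0, -1.0]]
contact_force: [1.9, 0.0, -0.6]
opening: 0.0853
finger_force: 0.0
time: 1.15
eef_pos: [0.4627, -0.3545, 0.1954]
ee_rot: [[-0.972, -0.235, -0.0], [-0.235, 0.972, 0.0], [0.0, 0.0, -1.0]]
contact_force: [-0.5, -0.5, 0.3]
opening: 0.0851
finger_force: 0.0
[ 0.46148327 -0.35554679  0.19538897]
```

View pics/e.png

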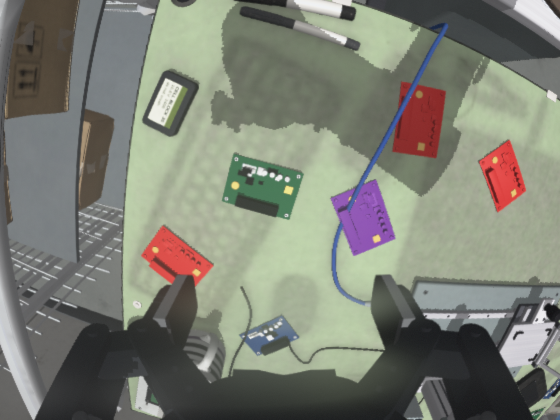

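Candidates at wrist pixels:
- Green card at (262,187).
- Blue spare at (270,337).
- Reds at (177,257), (419,120) and (501,175).
- Purple at (363,218).

Green fits the description: it is the only one that isn't red, purple or the blue spare. It has a black connector along one long edge at (256,205), a round land at (235,186) and a square land at (288,189). I'll confirm this in a crop and measure its size.

```bash
cat >> h.py <<'E'
def board(im,c,s,n='wrist',z=0.004):
    """green board corners/centre in world at height z"""
    h=cv2.cvtColor(im,cv2.COLOR_RGB2HSV)
    m=((h[...,0]>55)&(h[...,0]<95)&(h[...,1]>110)).astype(np.uint8)
    m=cv2.morphologyEx(m,cv2.MORPH_CLOSE,np.ones((9,9)))
    cs,_=cv2.findContours(m,0,1)
    cs=[k for k in cs if cv2.pointPolygonTest(cv2.convexHull(k),c,False)>0 and cv2.contourArea(k)>300]
    k=max(cs,key=cv2.contourArea)[:,0,:]
    P=np.array([onz(n,u,v,z,s)[:2] for u,v in k])
    r=cv2.minAreaRect((P*1000).astype(np.float32)); return r
def blob(im,box,lo,hi):
    u0,v0,u1,v1=box;h=cv2.cvtColor(im,cv2.COLOR_RGB2HSV)[v0:v1,u0:u1]
    m=cv2.inRange(h,lo,hi);N,L,S,C=cv2.connectedComponentsWithStats(m)
    i=1+np.argmax(S[1:,4]); return C[i]+[u0,v0],S[i]
def ld(n):
    a=np.load('last_%s.npz'%n); return a['im'],a['d'],{'eef_pos':a['p'],'ee_rot':a['R']}
E
python3 - <<'E'
from h import *
im,d,s=ld('wrist')
print(board(im,(262,187),s))
for nm,box,lo,hi in [('round',(226,176,245,196),(15,100,120),(35,255,255)),('square',(278,178,298,199),(15,100,120),(35,255,255)),('conn',(230,190,285,220),(0,0,0),(180,255,70))]:
    c,S=blob(im,box,lo,hi);print(nm,c,S,np.round(onz('wrist',*c,.014 if nm=='conn' else .004,s),4))
cv2.imwrite('pics/f.png',cv2.resize(im[140:230,205:320],None,fx=6,fy=6,interpolation=2)[:,:,::-1])
E
```

```text
Traceback (most recent call last):
  File "h.py", line 35, in board
    k=max(cs,key=cv2.contourArea)[:,0,:]
      ~~~^^^^^^^^^^^^^^^^^^^^^^^^
ValueError: max() iterable argument is empty
```

```bash
sed -i 's/c,False)>0/tuple(map(float,c)),False)>0/' h.py
python3 - <<'E'
from h import *
im,d,s=ld('wrist')
h=cv2.cvtColor(im,cv2.COLOR_RGB2HSV)
cv2.imwrite('pics/f.png',cv2.resize(im[140:230,205:320],None,fx=6,fy=6,interpolation=2)[:,:,::-1])
for p in [(262,212),(245,185),(275,195),(235,186),(288,189),(256,205),(200,200)]: print(p,h[p[1],p[0]],im[p[1],p[0]])
E
```

```text
(262, 212) [53 29 70] [64 70 62]
(245, 185) [ 68  97 121] [ 75 121  88]
(275, 195) [ 69  96 122] [ 76 122  90]
(235, 186) [ 26 103 239] [239 226 142]
(288, 189) [ 27  98 240] [240 232 148]
(256, 205) [54 19 66] [62 66 61]
(200, 200) [ 43  39 178] [166 178 151]
```

View pics/f.png

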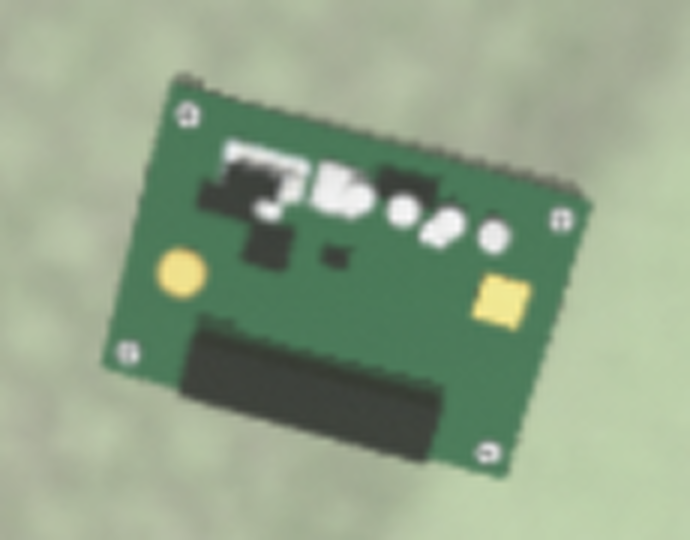

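The crop confirms it: green board, component side up, black connector along the lower long edge, round land left at crop (182,273) and square land right at (502,302).

```bash
sed -i 's/(h\[...,1\]>110)/(h[...,1]>70)/' h.py
cat >> h.py <<'E'
def meas(im,s,dx,dy):
    o=[dx,dy,dx,dy]; out={}
    for nm,box,lo,hi in [('round',(226,176,245,196),(18,70,180),(35,255,255)),('square',(278,178,298,199),(18,70,180),(35,255,255)),('conn',(228,188,287,222),(0,0,0),(180,60,92))]:
        c,S=blob(im,tuple(np.add(box,o)),lo,hi); out[nm]=c
    return out
E
python3 - <<'E'
from h import *
im,d,s=ld('wrist')
print(board(im,(262,187),s))
Q=np.array([(180,75),(592,203),(506,477),(105,368)])/6+[205,140]-.4
W=np.array([onz('wrist',*q,.004,s)[:2] for q in Q]);print(np.round(W,4),W.mean(0),[round(np.linalg.norm(W[i]-W[i-1]),4) for i in range(4)])
for k,c in meas(im,s,0,0).items(): print(k,c,np.round(onz('wrist',*c,.014 if k=='conn' else .004,s),4))
E
```

```text
((479.67193603515625, -378.7376708984375), (83.40423583984375, 58.78684997558594), 87.28120422363281)
[[ 0.4464 -0.418 ]
 [ 0.4525 -0.3351]
 [ 0.5111 -0.3377]
 [ 0.5076 -0.4212]] [ 0.4793902  -0.37802023] [np.float64(0.0613), np.float64(0.0831), np.float64(0.0587), np.float64(0.0836)]
round [234.83333333 185.04761905] [ 0.4847 -0.4099  0.004 ]
square [288.10169492 189.76271186] [ 0.4757 -0.3475  0.004 ]
conn [256.37325349 205.21357285] [ 0.4998 -0.3797  0.014 ]
```

```bash
python3 -m handwheel '[[[-0.034,-0.031,0.03],[0,0,-0.125]],[[-0.034,-0.031,0.06],[0,0,-0.25]],[[-0.034,-0.031,0.065],[0,0,-0.375]],[[-0.034,-0.031,0.065],[0,0,-0.5]],[[-0.034,-0.031,0.065],[0,0,-0.62]],[[-0.034,-0.031,0.065],[0,0,-0.745]],[[-0.034,-0.031,0.065],[0,0,-0.865]],[[-0.034,-0.031,0.065],[0,0,-0.985]]]' 0.3
python3 -m handwheel '[[[0,0,0],[0,0,-0.12]],[[0,0,0],[0,0,-0.24]],[[0,0,0],[0,0,-0.302]],[[0,0,0],[0,0,-0.302]],[[0,0,0],[0,0,-0.302]]]'
python3 - <<'E'
from h import *
snap('wrist','g'); print(telemetry.state()['eef_pos'],telemetry.state()['joint_pos'])
E
```

```text
time: 1.87
eef_pos: [0.4996, -0.3803, 0.1304]
ee_rot: [[-0.342, -0.94, -0.001], [-0.94, 0.342, 0.0], [0.0, 0.001, -1.0]]
contact_force: [-0.0, -0.0, -0.1]
opening: 0.0254
finger_force: 0.0
time: 2.28
eef_pos: [0.4999, -0.38, 0.1306]
ee_rot: [[-0.055, -0.999, -0.0], [-0.999, 0.055, 0.0], [-0.0, 0.0, -1.0]]
contact_force: [0.8, 0.3, 0.1]
opening: 0.0254
finger_force: 0.0
[ 0.50006184 -0.37986107  0.13059301] [-3.39232605e-01  3.29636639e-01 -1.85816194e-01  2.96766578e-05
 -1.05567893e+00  2.84566205e-01]
```

View pics/g.png

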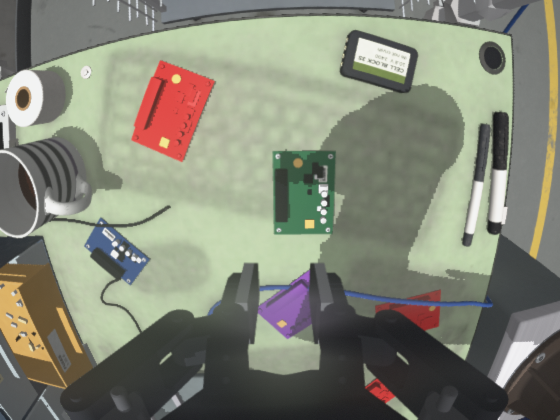

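The connector is at wrist (281,195), the round land at (298,163) and the square land at (309,224). The jaws sit above the card. Next is two-view heights.

Run:
```python
from h import *
im,d,s=ld('wrist')
a=np.arcsin(.2345);c_,s_=np.cos(a),np.sin(a)
s1={'eef_pos':np.array([.46148,-.35555,.19539]),'ee_rot':np.array([[-c_,-s_,0],[-s_,c_,0],[0,0,-1]])}
p1={'round':(234.83,185.05),'square':(288.1,189.76),'conn':(256.37,205.21)}
B={'round':((288,153,308,173),(12,60,110),(35,255,255)),'square':((299,214,319,234),(15,60,150),(35,255,255)),'conn':((270,160,290,228),(0,0,0),(180,90,70))}
for k,(box,lo,hi) in B.items():
    c,S=blob(im,box,lo,hi); print(k,c,S[:5],'tri',np.round(tri([ray('wrist',*p1[k],s1),ray('wrist',*c,s)]),4),'plane',np.round(onz('wrist',*c,.014 if k=='conn' else .004,s),4))
print(board(im,(310,170),s))
```

```text
round [297.5 162.5] [ 5  5 10 10 76] tri [ 0.4842 -0.4096 -0.0022] plane [ 0.4848 -0.4102  0.004 ]
square [308.88 223.68] [ 6  6  9  9 75] tri [ 0.4751 -0.3461 -0.0017] plane [ 0.4759 -0.3477  0.004 ]
conn [281.28892734 193.75086505] [  6   9  12  52 578] tri [ 5.018e-01 -3.793e-01  1.000e-04] plane [ 0.5016 -0.3831  0.014 ]
((480.03594970703125, -379.32086181640625), (83.64059448242188, 58.81981658935547), 87.3867416381836)
```

```bash
python3 -m handwheel '[[[0,-0.002,0.04],[0,0,0]],[[0,-0.002,0.08],[0,0,0]],[[0,-0.002,0.1],[0,0,0]],[[0,-0.002,0.112],[0,0,0]],[[0,-0.002,0.12],[0,0,0]],[[0,-0.002,0.124],[0,0,0]],[[0,-0.002,0.124],[0,0,0]]]'
python3 -m handwheel '[[[0,0,0],[0,0,0]],[[0,0,0],[0,0,0]],[[0,0,0],[0,0,0]],[[0,0,0],[0,0,0]],[[0,0,0],[0,0,0]],[[0,0,0],[0,0,0]]]' 0 40
```

```text
time: 2.92
eef_pos: [0.5031, -0.3796, 0.0069]
ee_rot: [[-0.051, -0.999, 0.0], [-0.999, 0.051, -0.0], [0.0, -0.0, -1.0]]
contact_force: [-0.5, -0.5, 0.5]
opening: 0.0255
finger_force: 0.0
time: 3.42
eef_pos: [0.503, -0.3793, 0.0071]
ee_rot: [[-0.051, -0.999, 0.001], [-0.999, 0.051, -0.0], [0.0, -0.001, -1.0]]
contact_force: [0.7, -0.5, 0.7]
opening: 0.0001
finger_force: 0.0
```

The fingers shut on nothing, so I'll look.

Run:
```python
from h import *
im,d=snap('wrist'); a,_=snap('scene')
cv2.imwrite('pics/k.png',np.hstack([cv2.resize(im[180:420,160:400],(400,400)),cv2.resize(a[240:340,310:410],(400,400))])[:,:,::-1])
```

```text
(no output)
```

View pics/k.png

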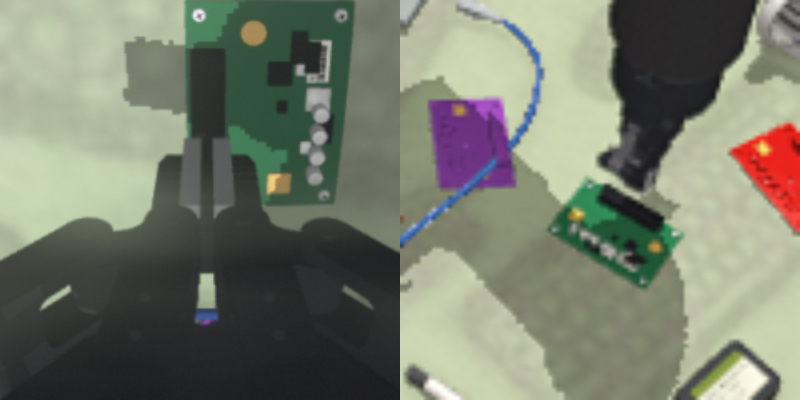

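Run:
```python
from h import *
a,d,_=ld('scene'); im,dw,s=ld('wrist')
for v in range(272,300,3): print(v,[np.round(pt('scene',u,v,d),3).tolist() for u in (364,368,372)])
# wrist depth: fingertips & connector & board
M=np.array(optics.camera_params('wrist')['mount'])
for cu,cv_ in [(198,150),(215,150),(205,100),(205,60),(230,100),(190,190),(120,200)]:
    u,v=160+cu*.6,180+cv_*.6
    o,r=ray('wrist',u,v,s); 
    K=np.array(optics.camera_params('wrist')['K']); th=np.hypot(u-K[0,2],v-K[1,2])/K[0,0]
    print((u,v),np.round(o+r*dw[int(v),int(u)]/np.cos(th),4))
```

```text
272 [[0.567, -0.336, 0.0], [0.464, -0.379, 0.154], [0.469, -0.389, 0.155]]
275 [[0.558, -0.341, -0.002], [0.459, -0.383, 0.148], [0.471, -0.39, 0.14]]
278 [[0.451, -0.376, 0.138], [0.465, -0.383, 0.126], [0.489, -0.387, 0.101]]
281 [[0.443, -0.38, 0.136], [0.456, -0.387, 0.127], [0.487, -0.39, 0.091]]
284 [[0.528, -0.357, -0.003], [0.454, -0.39, 0.117], [0.495, -0.39, 0.066]]
287 [[0.518, -0.362, -0.002], [0.489, -0.382, 0.05], [0.501, -0.391, 0.043]]
290 [[0.496, -0.37, 0.015], [0.504, -0.38, 0.015], [0.518, -0.388, 0.003]]
293 [[0.496, -0.373, 0.001], [0.496, -0.385, 0.012], [0.503, -0.395, 0.012]]
296 [[0.487, -0.377, 0.001], [0.495, -0.387, -0.002], [0.496, -0.399, 0.008]]
299 [[0.477, -0.382, 0.001], [0.484, -0.392, -0.0], [0.49, -0.402, 0.002]]
(278.8, 270.0) [ 0.5041 -0.3925  0.054 ]
(289.0, 270.0) [ 0.4994 -0.3917  0.0531]
(283.0, 240.0) [ 0.5024 -0.3894  0.0133]
(283.0, 216.0) [ 0.5017 -0.4035  0.0118]
(298.0, 240.0) [ 0.4935 -0.384   0.0021]
(274.0, 294.0) [ 0.5057 -0.3921  0.0734]
(232.0, 300.0) [ 0.5403 -0.339  -0.0012]
```

The picture shows the shut tips hovering above the connector. Wrist pixel v≈262 and the scene depth agree that the tips are at z≈0.043, about 36 mm above the reported TCP. I'll apply that offset, re-open, and go down the remaining distance in steps while watching force.

```bash
python3 -m handwheel '[[[0,0,0],[0,0,0]],[[0,0,0],[0,0,0]],[[0,0,0],[0,0,0]],[[0,0,0.01],[0,0,0]],[[0,0,0.02],[0,0,0]],[[0,0,0.026],[0,0,0]],[[0,0,0.028],[0,0,0]],[[0,0,0.028],[0,0,0]]]' 0.3
python3 - <<'E'
from h import *
im,d=snap('wrist'); a,d=snap('scene')
cv2.imwrite('pics/l.png',np.hstack([cv2.resize(im[180:420,160:400],(400,400)),cv2.resize(a[240:340,310:410],(400,400))])[:,:,::-1])
for v in range(284,300,2): print(v,[np.round(pt('scene',u,v,d),3).tolist() for u in (364,368,372,376)])
E
```

```text
time: 4.18
eef_pos: [0.502, -0.3789, -0.0227]
ee_rot: [[-0.051, -0.999, -0.002], [-0.999, 0.051, 0.001], [-0.001, 0.002, -1.0]]
contact_force: [-1.0, 0.0, 0.3]
opening: 0.0256
finger_force: 0.0
284 [[0.451, -0.38, 0.111], [0.48, -0.383, 0.078], [0.48, -0.394, 0.087], [0.55, -0.387, -0.004]]
286 [[0.445, -0.383, 0.111], [0.487, -0.382, 0.058], [0.477, -0.396, 0.083], [0.542, -0.391, -0.002]]
288 [[0.439, -0.386, 0.112], [0.477, -0.386, 0.064], [0.513, -0.388, 0.021], [0.534, -0.395, 0.0]]
290 [[0.435, -0.388, 0.108], [0.474, -0.388, 0.06], [0.521, -0.388, -0.001], [0.531, -0.397, -0.005]]
292 [[0.448, -0.386, 0.079], [0.481, -0.388, 0.039], [0.504, -0.394, 0.015], [0.52, -0.401, 0.002]]
294 [[0.477, -0.379, 0.025], [0.481, -0.389, 0.03], [0.499, -0.396, 0.012], [0.515, -0.404, -0.001]]
296 [[0.483, -0.379, 0.007], [0.483, -0.39, 0.017], [0.495, -0.399, 0.009], [0.509, -0.407, -0.001]]
298 [[0.48, -0.381, 0.001], [0.486, -0.391, 0.003], [0.492, -0.401, 0.003], [0.501, -0.411, 0.001]]
```

View pics/l.png

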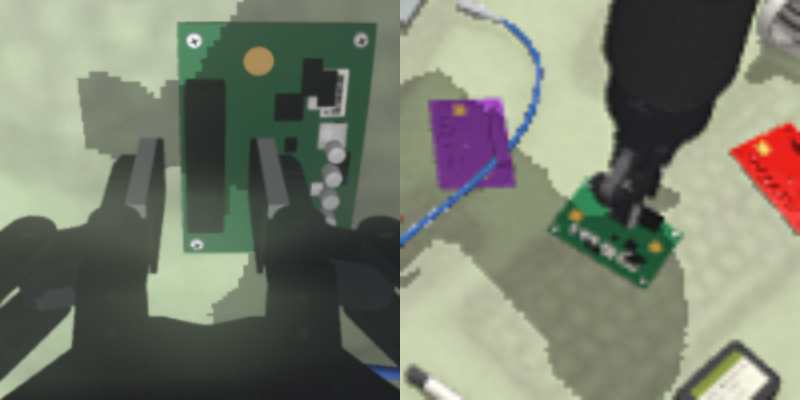

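The jaws now straddle the connector, with the fingers at crop (150,200) and (265,200) and the connector at (205,155). The tips are at about z=0.015, so I go down a little further and close.

```bash
python3 -m handwheel '[[[0,0,0.003],[0,0,0]],[[0,0,0.005],[0,0,0]],[[0,0,0.007],[0,0,0]],[[0,0,0.007],[0,0,0]]]'
python3 -m handwheel '[[[0,0,0],[0,0,0]],[[0,0,0],[0,0,0]],[[0,0,0],[0,0,0]],[[0,0,0],[0,0,0]],[[0,0,0],[0,0,0]],[[0,0,0],[0,0,0]]]' 0 40
```

```text
time: 4.62
eef_pos: [0.5026, -0.3791, -0.0287]
ee_rot: [[-0.051, -0.999, -0.0], [-0.999, 0.051, 0.0], [-0.0, 0.0, -1.0]]
contact_force: [0.6, -0.5, -0.9]
opening: 0.0255
finger_force: 0.0
time: 5.12
eef_pos: [0.5029, -0.3793, -0.0282]
ee_rot: [[-0.051, -0.999, 0.0], [-0.999, 0.051, -0.0], [0.0, -0.0, -1.0]]
contact_force: [-0.7, -0.0, 1.0]
opening: 0.0106
finger_force: 40.5
```

Gripped. I lift and carry it to the near side of the stage so the wrist camera can measure the stage.

```bash
python3 -m handwheel '[[[0,0,-0.02],[0,0,0]],[[0,0,-0.05],[0,0,0]],[[0,0.01,-0.09],[0,0,0]],[[0,0.03,-0.13],[0,0,0]],[[-0.03,0.05,-0.16],[0,0,0]],[[-0.07,0.06,-0.18],[0,0,0]],[[-0.11,0.07,-0.18],[0,0,0]],[[-0.15,0.076,-0.18],[0,0,0]]]'
python3 -m handwheel '[[[-0.04,0,0],[0,0,0]],[[-0.08,0,0],[0,0,0]],[[-0.12,0,0],[0,0,0]],[[-0.16,0,0],[0,0,0]],[[-0.2,0,0],[0,0,0]],[[-0.24,0,0],[0,0,0]],[[-0.28,0,0],[0,0,0]],[[-0.3,0,0],[0,0,0]]]'
python3 -m handwheel '[[[-0.005,0,0],[0,0,0]],[[-0.005,0,0],[0,0,0]],[[-0.005,0,0],[0,0,0]]]'
python3 - <<'E'
from h import *
im,d=snap('wrist','m');print(telemetry.state()['eef_pos'],telemetry.state()['ee_rot'])
E
```

```text
time: 5.78
eef_pos: [0.4352, -0.2333, 0.1533]
ee_rot: [[-0.053, -0.999, 0.003], [-0.999, 0.053, -0.0], [0.0, -0.004, -1.0]]
contact_force: [1.2, 0.7, -1.0]
opening: 0.0103
finger_force: 40.3
time: 6.45
eef_pos: [0.4509, 0.0691, 0.1519]
ee_rot: [[-0.049, -0.999, 0.001], [-0.999, 0.049, 0.001], [-0.001, -0.001, -1.0]]
contact_force: [-0.3, 0.1, -0.2]
opening: 0.0103
finger_force: 40.3
time: 6.7
eef_pos: [0.4507, 0.0704, 0.1513]
ee_rot: [[-0.05, -0.999, -0.001], [-0.999, 0.05, -0.0], [0.0, 0.001, -1.0]]
contact_force: [-0.7, 0.5, -0.9]
opening: 0.0103
finger_force: 40.3
[0.45071561 0.06990319 0.15137363] [[-5.12394778e-02 -9.98686269e-01 -5.02752185e-04]
 [-9.98686355e-01  5.12396125e-02 -2.58881257e-04]
 [ 2.84301984e-04  4.88826806e-04 -9.99999840e-01]]
```

View pics/m.png

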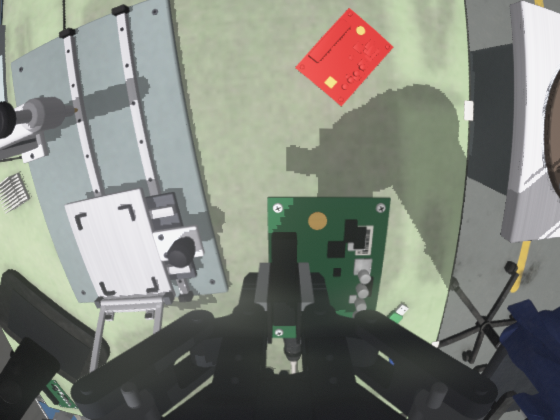

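The wrist view shows:
- Nest locators at (81,212), (125,211), (97,288) and (149,284).
- The knob at (181,252), the hinge at about (133,303), the cap at (5,120) and the rails running up-left.
- The green card in hand at (325,265), square to the gripper.

Now I measure these.

Run:
```python
from h import *
im,d,s=ld('wrist')
g=cv2.cvtColor(im,cv2.COLOR_RGB2GRAY)
m=(g<90).astype(np.uint8); k=np.zeros_like(m); k[195:300,68:165]=1; m*=k
N,L,S,C=cv2.connectedComponentsWithStats(m)
K=np.array(optics.camera_params('wrist')['K'])
def dp(u,v):
    o,r=ray('wrist',u,v,s); th=np.hypot(u-K[0,2],v-K[1,2])/K[0,0]; return o+r*d[int(round(v)),int(round(u))]/np.cos(th)
for i in range(1,N):
    if S[i,4]>8:
        v,u=np.nonzero(L==i); P=np.array([onz('wrist',a,b,.0525,s)[:2] for a,b in zip(u,v)])
        print(S[i],C[i].round(1),'mean',P.mean(0).round(4),'depthz',np.median([dp(a,b)[2] for a,b in zip(u,v)]).round(4))
for uv in [(110,250),(120,225),(130,270),(90,235),(181,250),(181,245),(205,235),(30,118)]: print(uv,dp(*uv).round(4))
# plate
w=((g>150)).astype(np.uint8);k[:]=0;k[180:302,60:178]=1;w*=k
w=cv2.morphologyEx(w,cv2.MORPH_OPEN,np.ones((5,5)));N,L,S,C=cv2.connectedComponentsWithStats(w);i=1+np.argmax(S[1:,4]);v,u=np.nonzero(L==i)
P=np.array([onz('wrist',a,b,.05,s)[:2] for a,b in zip(u,v)])*1000
print('plate',S[i],cv2.minAreaRect(P.astype(np.float32)))
c,S=blob(im,(160,232,203,272),(0,0,0),(180,255,70));print('knob',c,S,onz('wrist',*c,.08,s))
```

```text
[146 196   9   3  15] [149.4 197.1] mean [0.5758 0.0584] depthz 0.0315
[119 205  15  15  41] [128.5 209.8] mean [0.6011 0.0696] depthz 0.053
[ 76 214  10  15  50] [ 79.1 220. ] mean [0.6656 0.0776] depthz 0.053
[147 278  11  14  43] [153.2 287. ] mean [0.5928 0.1564] depthz 0.053
[100 283  15  12  54] [105.9 289.8] mean [0.6557 0.1621] depthz 0.0528
[ 97 297   6   3  12] [ 99.7 298.2] mean [0.6689 0.1744] depthz 0.0536
(110, 250) [0.6376 0.1146 0.0478]
(120, 225) [0.6158 0.0858 0.0504]
(130, 270) [0.6169 0.137  0.0505]
(90, 235) [0.6583 0.0962 0.0491]
(181, 250) [0.5413 0.0999 0.0817]
(181, 245) [0.5423 0.0973 0.0768]
(205, 235) [0.5375 0.1153 0.0119]
(30, 118) [ 0.6267 -0.0307  0.1404]Traceback (most recent call last):
  File "<stdin>", line 17, in <module>
  File "h.py", line 20, in onz
    o,d=ray(n,u,v,s); return o+d*(z-o[2])/d[2]
        ~~~^^^^^^^^^
  File "h.py", line 10, in ray
    c=optics.camera_params(n); K=np.array(c['K'])
ValueError: time passes only in moves, steps and waits
```

```bash
sed -i 's/^def ray/import functools\ncpar=functools.lru_cache(None)(optics.camera_params)\ndef ray/; s/c=optics.camera_params(n); K/c=cpar(n); K/' h.py
cat > nest.py <<'E'
from h import *
def nest(im,s,guess,thr=120,zl=.0525):
    """locators: dark blobs near the guessed nest (c, yaw); rectangle fit + plate"""
    g=cv2.cvtColor(im,cv2.COLOR_RGB2GRAY); H,W=g.shape
    c,yaw=guess; ex=np.array([np.cos(yaw),np.sin(yaw)]); ey=np.array([-ex[1],ex[0]])
    U,V=np.meshgrid(np.arange(W),np.arange(H)); C=cpar('wrist');K=np.array(C['K'])
    x=(U-K[0,2])/K[0,0];y=(V-K[1,2])/K[1,1];r=np.hypot(x,y);k=np.sinc(r/np.pi)
    D=np.stack([x*k,-y*k,-np.cos(r)],-1);T=np.eye(4);T[:3,:3]=s['ee_rot'];T[:3,3]=s['eef_pos'];M=T@np.array(C['mount'])
    D=D@M[:3,:3].T;P=M[:3,3]+D*((zl-M[2,3])/D[...,2])[...,None]
    q=P[...,:2]-c; X=q@ex;Y=q@ey
    m=(g<thr)&(D[...,2]<-.2)&(abs(X)<.042)&(abs(Y)<.0495)&(abs(X)>.012)&(abs(Y)>.022)
    out=[]
    for sx in(-1,1):
        for sy in(-1,1):
            mm=(m&(X*sx>0)&(Y*sy>0)).astype(np.uint8);N,L,S,_=cv2.connectedComponentsWithStats(mm,connectivity=8)
            if N<2: print('none',sx,sy);continue
            i=1+np.argmax(S[1:,4]);a=L==i;out.append(P[a][:,:2]); x_,y_=X[a],Y[a]
            print(sx,sy,S[i,4],'X',(x_.min()*1e3).round(1),(x_.max()*1e3).round(1),'Y',(y_.min()*1e3).round(1),(y_.max()*1e3).round(1))
    A=np.concatenate(out)*1000; print(cv2.minAreaRect(A.astype(np.float32)))
E
python3 - <<'E'
from nest import *
im,d,s=ld('wrist')
a=np.arctan2(.0696-.0776,.6011-.6656)-np.pi
print(np.degrees(a)); nest(im,s,(np.array([.629,.117]),np.radians(6)))
nest(im,s,(np.array([.629,.117]),np.radians(6)),100)
c,S=blob(im,(160,232,203,272),(0,0,0),(180,255,75));print('knob',c,S[:5],onz('wrist',*c,.083,s))
c,S=blob(im,(0,95,18,145),(0,0,0),(180,255,70));print('cap',c,S[:5],onz('wrist',*c,.17,s))
E
```

```text
-352.92965517984237
-1 -1 78 X -37.2 -21.4 Y -49.5 -33.2
-1 1 79 X -37.2 -22.0 Y 30.9 48.6
1 -1 80 X 21.3 37.5 Y -49.4 -33.1
1 1 79 X 20.5 36.8 Y 31.7 49.3
((628.844970703125, 116.66331481933594), (74.64342498779297, 98.637939453125), 6.515500068664551)
-1 -1 64 X -36.7 -22.5 Y -49.5 -34.2
-1 1 57 X -36.8 -22.5 Y 32.1 47.8
1 -1 63 X 21.7 36.6 Y -49.4 -33.1
1 1 63 X 21.1 36.3 Y 31.7 48.1
((628.8871459960938, 116.26052856445312), (73.3138427734375, 97.46849060058594), 6.19688606262207)
knob [186.16724739 248.        ] [ 15   6  19  27 287] [0.53570353 0.09751714 0.083     ]
cap [  6.43099788 118.90658174] [  0   6  17  37 471] [ 0.62141719 -0.03211135  0.17      ]
```

```bash
python3 -m handwheel '[[[-0.03,-0.02,-0.02],[0,0,-0.08]],[[-0.06,-0.04,-0.02],[0,0,-0.16]],[[-0.09,-0.06,-0.02],[0,0,-0.16]],[[-0.114,-0.073,-0.02],[0,0,-0.16]],[[-0.114,-0.073,-0.02],[0,0,-0.16]],[[-0.114,-0.073,-0.02],[0,0,-0.16]]]'
cat > see.py <<'E'
from nest import *
im,d,s=ld('wrist')
print(s['eef_pos'],s['ee_rot'])
nest(im,s,(np.array([.629,.116]),np.radians(6.2)))
K=np.array(cpar('wrist')['K'])
g=cv2.cvtColor(im,cv2.COLOR_RGB2HSV)
# gold lands / card in hand
for thr in [1]:
    m=cv2.inRange(g,(15,60,120),(35,255,255));N,L,S,C=cv2.connectedComponentsWithStats(m)
    for i in range(1,N):
        if S[i,4]>40: print('gold',C[i].round(1),S[i,4])
m=cv2.inRange(g,(0,0,0),(180,255,60));N,L,S,C=cv2.connectedComponentsWithStats(m)
for i in range(1,N):
    if 60<S[i,4]<3000: 
        u,v=C[i];th=np.hypot(u-K[0,2],v-K[1,2])/K[0,0];o,r=ray('wrist',u,v,s);print('dark',C[i].round(1),S[i],np.round(o+r*d[int(v),int(u)]/np.cos(th),4))
E
python3 - <<'E'
from h import *
snap('wrist','n')
E
python3 see.py
```

```text
time: 7.25
eef_pos: [0.5302, 0.1801, 0.1706]
ee_rot: [[0.108, -0.994, -0.002], [-0.994, -0.108, -0.001], [0.001, 0.002, -1.0]]
contact_force: [-0.4, -0.7, -0.4]
opening: 0.0106
finger_force: 40.3
[0.53017201 0.18012264 0.17057265] [[ 1.07723501e-01 -9.94179714e-01 -1.53114613e-03]
 [-9.94180525e-01 -1.07722008e-01 -1.02646483e-03]
 [ 8.55552376e-04  1.63281005e-03 -9.99998301e-01]]
-1 -1 117 X -35.9 -21.1 Y -48.6 -31.6
-1 1 108 X -35.9 -21.8 Y 33.2 49.4
1 -1 124 X 22.7 37.5 Y -48.7 -32.0
1 1 109 X 22.4 37.5 Y 32.8 49.0
((629.7744140625, 116.41532897949219), (73.4370346069336, 98.03572845458984), 6.146969795227051)
gold [422.4  11.4] 50
gold [522.5 245.3] 862
gold [317.2 220.5] 259
dark [27.   9.4] [   0    0   72   26 1160] [ 0.8494 -0.016   0.0447]
dark [538.7  96.3] [ 515   37   43  132 2743] [ 0.1093 -0.0067 -0.1064]
dark [347.3 239.3] [327 219  40  39 811] [0.5006 0.1551 0.2026]
dark [336.5 271.9] [333 268   8   9  71] [0.503  0.1734 0.2035]
dark [ 29.8 323.3] [ 22 311  17  25 155] [0.9454 0.4629 0.0095]
dark [ 89.8 344.1] [ 78 338  25  13 156] [0.8125 0.4678 0.0098]
dark [  8.7 411.8] [  0 397  27  23 319] [0.753  0.3396 0.2418]
```

Run:
```python
from h import *
im,d,s=ld('wrist')
p=onz('wrist',317.2,220.5,.2028,s); print('round',p, 'tool',(s['ee_rot'].T@(p-s['eef_pos']))*1e3)
h=cv2.cvtColor(im,cv2.COLOR_RGB2HSV);m=((h[...,0]>55)&(h[...,0]<95)&(h[...,1]>70)).astype(np.uint8)
N,L,S,C=cv2.connectedComponentsWithStats(m)
i=1+np.argmax(S[1:,4]);v,u=np.nonzero(L==i)
P=np.array([s['ee_rot'].T@(onz('wrist',a,b,.2028,s)-s['eef_pos']) for a,b in zip(u,v)])*1e3
print(S[i],np.percentile(P,[0,.5,2,98,99.5,100],axis=0).round(1))
# top edge (largest tool x) line
e=[(c,P[(u==c)][:,0].max(),P[(u==c)][:,1].mean()) for c in np.unique(u)]
e=np.array(e);k=e[:,1]>e[:,1].max()-4;print(np.polyfit(e[k,2],e[k,1],1),k.sum())
```

```text
round [0.51704407 0.146823   0.2028    ] tool [ 31.71923906  16.69125958 -32.17301832]
[ 268  198  122  118 6594] [[-24.9  -6.9 -32.2]
 [-22.5  -6.6 -32.2]
 [-17.5  -5.8 -32.2]
 [ 42.6  50.8 -32.1]
 [ 43.   51.5 -32.1]
 [ 43.2  51.7 -32.1]]
[4.80640077e-03 4.28751141e+01] 122
```

The card in hand is square and its centre is known in the tool frame. Next: move over the nest and lower to just above the locators.

```bash
python3 -m handwheel '[[[0.018,-0.028,0],[0,0,0]],[[0.037,-0.057,0],[0,0,0]],[[0.055,-0.086,0.01],[0,0,0]],[[0.0734,-0.1142,0.03],[0,0,0]],[[0.0734,-0.1142,0.065],[0,0,0]],[[0.0734,-0.1142,0.1],[0,0,0]],[[0.0734,-0.1142,0.125],[0,0,0]],[[0.0734,-0.1142,0.135],[0,0,0]]]'
python3 -m handwheel '[[[0,0,0],[0,0,0]],[[0,0,0],[0,0,0]],[[0,0,0],[0,0,0]]]'
python3 - <<'E'
from h import *
snap('wrist','o')
im,d,s=ld('wrist'); print(s['eef_pos'],s['ee_rot'][:2,:2])
from nest import nest
nest(im,s,(np.array([.6295,.1164]),np.radians(6.2)))
E
```

```text
time: 7.97
eef_pos: [0.6481, 0.1172, 0.0325]
ee_rot: [[0.106, -0.994, -0.006], [-0.994, -0.106, -0.002], [0.001, 0.006, -1.0]]
contact_force: [-1.1, -0.8, -1.7]
opening: 0.0104
finger_force: 40.3
time: 8.22
eef_pos: [0.6527, 0.1204, 0.0391]
ee_rot: [[0.109, -0.994, 0.003], [-0.994, -0.109, 0.001], [-0.001, -0.003, -1.0]]
contact_force: [-0.2, -0.0, -0.4]
opening: 0.0105
finger_force: 40.3
[0.65265017 0.12040584 0.0390546 ] [[ 0.1089836  -0.99403827]
 [-0.99404332 -0.10898079]]
-1 -1 1386 X -36.9 -12.0 Y -49.5 -22.4
-1 1 1204 X -42.0 -12.0 Y 22.0 49.5
1 -1 355 X 22.6 36.8 Y -49.3 -32.0
1 1 1699 X 12.0 42.0 Y 22.3 49.5
((629.506591796875, 116.41017150878906), (83.96123504638672, 98.99478912353516), 6.213606357574463)
```

```bash
python3 -m handwheel '[[[0,0,0],[0,0,0]],[[0,0,0],[0,0,0]],[[0,0,0],[0,0,0]]]'
```

```text
time: 8.52
eef_pos: [0.6517, 0.1206, 0.0376]
ee_rot: [[0.109, -0.994, 0.001], [-0.994, -0.109, 0.001], [-0.001, -0.002, -1.0]]
contact_force: [0.0, -0.8, -0.8]
opening: 0.0102
finger_force: 40.3
```

```bash
python3 -m handwheel '[[[0.001,0,0.003],[0,0,0]],[[0.001,0,0.006],[0,0,0]],[[0.001,0,0.009],[0,0,0]],[[0.001,0,0.012],[0,0,0]],[[0.001,0,0.0145],[0,0,0]],[[0.001,0,0.0145],[0,0,0]],[[0.001,0,0.0145],[0,0,0]]]'
python3 - <<'E'
from h import *
snap('wrist')
im,d,s=ld('wrist'); print(s['eef_pos'],s['ee_rot'][:2,:2])
K=np.array(cpar('wrist')['K'])
h=cv2.cvtColor(im,cv2.COLOR_RGB2HSV);m=((h[...,0]>55)&(h[...,0]<95)&(h[...,1]>70)).astype(np.uint8)
N,L,S,C=cv2.connectedComponentsWithStats(m);i=1+np.argmax(S[1:,4]);v,u=np.nonzero(L==i);print(S[i])
Z=[]
for a,b in list(zip(u,v))[::7]:
    th=np.hypot(a-K[0,2],b-K[1,2])/K[0,0];o,r=ray('wrist',a,b,s);Z.append(o+r*d[b,a]/np.cos(th))
Z=np.array(Z);A=np.c_[Z[:,:2]-[.63,.116],np.ones(len(Z))];k=abs(Z[:,2]-np.median(Z[:,2]))<.006;print(np.median(Z[:,2]),np.linalg.lstsq(A[k],Z[k,2],rcond=None)[0],k.mean())
E
```

```text
time: 9.1
eef_pos: [0.6515, 0.1193, 0.0219]
ee_rot: [[0.109, -0.994, 0.0], [-0.994, -0.109, -0.0], [0.0, -0.0, -1.0]]
contact_force: [0.3, -1.3, 0.2]
opening: 0.0104
finger_force: 40.4
[0.65152422 0.11928639 0.02185619] [[ 0.10889268 -0.99405351]
 [-0.99405351 -0.10889268]]
[ 296  198   94  119 5092]
0.052729148045817686 [ 0.0009496  -0.00125816  0.05269852] 0.9972527472527473
```

The card is flat at the expected height. Release and lift.

```bash
python3 -m handwheel '[[[0,0,0],[0,0,0]],[[0,0,0],[0,0,0]],[[0,0,0],[0,0,0]],[[0,0,0],[0,0,0]],[[0,0,-0.01],[0,0,0]],[[0,0,-0.04],[0,0,0]],[[0,0,-0.08],[0,0,0]],[[0,0,-0.12],[0,0,0]]]' 0.3
python3 -m handwheel '[[[0.02,0.035,-0.01],[0,0,0]],[[0.03,0.07,-0.02],[0,0,0]],[[0.04,0.1,-0.02],[0,0,0]],[[0.04,0.1,-0.02],[0,0,0]],[[0.04,0.1,-0.02],[0,0,0]],[[0.04,0.1,-0.02],[0,0,0]]]' 0
cat > card.py <<'E'
from h import *
im,d,s=ld('wrist'); print(s['eef_pos'],s['ee_rot'][:2,:2])
K=np.array(cpar('wrist')['K'])
h=cv2.cvtColor(im,cv2.COLOR_RGB2HSV);m=((h[...,0]>55)&(h[...,0]<95)&(h[...,1]>70)).astype(np.uint8)
m=cv2.morphologyEx(m,cv2.MORPH_CLOSE,np.ones((9,9)))
N,L,S,C=cv2.connectedComponentsWithStats(m);i=1+np.argmax(S[1:,4]);v,u=np.nonzero(L==i)
P=np.array([onz('wrist',a,b,.054,s)[:2] for a,b in zip(u,v)])*1e3
print(S[i],cv2.minAreaRect(P.astype(np.float32)))
u0,v0,w,hh,_=S[i]
g=cv2.inRange(h,(15,60,120),(35,255,255));N,L,S,C=cv2.connectedComponentsWithStats(g)
for i in range(1,N):
    if S[i,4]>25 and u0<C[i][0]<u0+w and v0<C[i][1]<v0+hh: print('gold',C[i].round(1),S[i,4],onz('wrist',*C[i],.054,s).round(4))
E
python3 -c "
from h import *
snap('wrist','p')"; python3 card.py
```

```text
time: 9.82
eef_pos: [0.6507, 0.1188, 0.1434]
ee_rot: [[0.109, -0.994, -0.002], [-0.994, -0.109, -0.001], [0.001, 0.002, -1.0]]
contact_force: [1.7, 1.2, 0.9]
opening: 0.0255
finger_force: 0.0
time: 10.32
eef_pos: [0.5569, 0.0688, 0.1633]
ee_rot: [[0.109, -0.994, 0.002], [-0.994, -0.109, 0.001], [-0.0, -0.002, -1.0]]
contact_force: [0.6, -0.6, 0.1]
opening: 0.0
finger_force: 0.0
[0.55693338 0.0687915  0.16325862] [[ 0.10897752 -0.99404236]
 [-0.99404411 -0.10897642]]
[ 174  196   64   78 2948] ((628.3457641601562, 115.22683715820312), (58.03504943847656, 82.51104736328125), 6.657046794891357)
gold [196.5 207.1] 73 [0.6381 0.0857 0.054 ]
gold [213.8 265. ] 83 [0.6193 0.1457 0.054 ]
```

The card is seated: its centre is within 2 mm of the nest and its lands are at (0.638,0.086) and (0.619,0.146). Next I turn the shut gripper 90° so the camera faces away from the probe, and go behind the open frame.

```bash
python3 -m handwheel '[[[0,0,-0.04],[0,0,0.12]],[[-0.02,-0.02,-0.04],[0,0,0.245]],[[-0.05,-0.03,-0.04],[0,0,0.37]],[[-0.08,-0.045,-0.04],[0,0,0.49]],[[-0.11,-0.06,-0.04],[0,0,0.615]],[[-0.14,-0.07,-0.04],[0,0,0.74]],[[-0.17,-0.0775,-0.04],[0,0,0.86]],[[-0.189,-0.0775,-0.04],[0,0,0.98]]]'
python3 -m handwheel '[[[0,0,0],[0,0,0.12]],[[0,0,0],[0,0,0.24]],[[0,0,0],[0,0,0.36]],[[0,0,0],[0,0,0.48]],[[0,0,0],[0,0,0.591]],[[0,0,0],[0,0,0.591]],[[0,0,0],[0,0,0.591]],[[0,0,0],[0,0,0.591]]]'
python3 - <<'E'
from h import *
im,d=snap('wrist','q'); s=telemetry.state(); print(s['joint_pos'])
# check depth: frame tab area. nest-frame points of pixels with z>.09
im,d,s=ld('wrist');c=cpar('wrist');K=np.array(c['K']);V,U=np.mgrid[0:420,0:560];x=(U-K[0,2])/K[0,0];y=(V-K[1,2])/K[1,1];r=np.hypot(x,y);k=np.sinc(r/np.pi)
Dc=np.stack([x*k,-y*k,-np.cos(r)],-1)*(d/np.cos(r))[...,None]
T=np.eye(4);T[:3,:3]=s['ee_rot'];T[:3,3]=s['eef_pos'];M=T@np.array(c['mount']);P=Dc@M[:3,:3].T+M[:3,3]
q=P[...,:2]-[.6295,.1164];a=np.radians(6.2);X=q@[np.cos(a),np.sin(a)];Y=q@[-np.sin(a),np.cos(a)];Z=P[...,2]
k=(abs(X)<.045)&(Y>.05)&(Y<.14)&(Z>.07)&(Z<.18)&(d>0)
for lo in np.arange(.05,.14,.01):
    kk=k&(Y>lo)&(Y<lo+.01)
    if kk.sum()>3: print(lo.round(3),kk.sum(),Z[kk].min().round(4),Z[kk].max().round(4),X[kk].min().round(3),X[kk].max().round(3))
E
```

```text
time: 11.03
eef_pos: [0.6141, 0.2682, 0.2003]
ee_rot: [[-0.768, -0.64, -0.001], [-0.64, 0.768, -0.001], [0.002, -0.0, -1.0]]
contact_force: [0.2, -0.0, 0.6]
opening: 0.0003
finger_force: 0.0
time: 11.7
eef_pos: [0.6131, 0.2652, 0.2014]
ee_rot: [[-0.994, -0.112, -0.001], [-0.112, 0.994, -0.001], [0.001, -0.0, -1.0]]
contact_force: [0.2, -0.4, -0.3]
opening: -0.0003
finger_force: 0.0
[ 6.99418272e-01  3.44107581e-01  4.07795301e-03  4.57609326e-05
 -1.23138108e+00 -2.15835981e+00]
0.06 210 0.0703 0.083 -0.041 0.042
0.07 131 0.0739 0.1009 -0.04 0.042
0.08 143 0.0951 0.1176 -0.041 0.041
0.09 187 0.1109 0.1353 -0.041 0.042
0.1 526 0.1298 0.1523 -0.04 0.041
0.11 881 0.147 0.1647 -0.04 0.042
0.12 67 0.1589 0.1632 -0.013 0.015
```

```bash
python3 -m handwheel '[[[0,0,0.03],[0,0,0]],[[0,0,0.06],[0,0,0]],[[0,0,0.085],[0,0,0]],[[0,0,0.093],[0,0,0]],[[0,0,0.093],[0,0,0]],[[0,0,0.093],[0,0,0]]]'
python3 -m handwheel '[[[0,-0.018,-0.002],[0,0,0]],[[0,-0.034,-0.009],[0,0,0]],[[0,-0.051,-0.015],[0,0,0]],[[0,-0.069,-0.019],[0,0,0]],[[0,-0.085,-0.02],[0,0,0]],[[0,-0.085,-0.02],[0,0,0]]]'
cat > fr.py <<'E'
from h import *
snap('wrist')
im,d,s=ld('wrist');c=cpar('wrist');K=np.array(c['K']);V,U=np.mgrid[0:420,0:560];x=(U-K[0,2])/K[0,0];y=(V-K[1,2])/K[1,1];r=np.hypot(x,y);k=np.sinc(r/np.pi)
Dc=np.stack([x*k,-y*k,-np.cos(r)],-1)*(d/np.cos(r))[...,None]
T=np.eye(4);T[:3,:3]=s['ee_rot'];T[:3,3]=s['eef_pos'];M=T@np.array(c['mount']);P=Dc@M[:3,:3].T+M[:3,3]
q=P[...,:2]-[.6295,.1164];a=np.radians(6.2);X=q@[np.cos(a),np.sin(a)];Y=q@[-np.sin(a),np.cos(a)];Z=P[...,2]
t=s['eef_pos'][:2]-[.6295,.1164];print('tcp nest',t@[np.cos(a),np.sin(a)],t@[-np.sin(a),np.cos(a)],s['eef_pos'][2])
k=(abs(X+.037)<.003)&(Y>-.09)&(Y<.14)&(Z>.057)&(Z<.2)&(d>0)   # near side bar of the frame
for lo in np.arange(-.09,.14,.01):
    kk=k&(Y>lo)&(Y<lo+.01)
    if kk.sum()>3: print(lo.round(3),kk.sum(),Z[kk].min().round(4),np.median(Z[kk]).round(4),Z[kk].max().round(4))
E
python3 fr.py
```

```text
time: 12.25
eef_pos: [0.6135, 0.2651, 0.1098]
ee_rot: [[-0.994, -0.11, 0.001], [-0.11, 0.994, -0.0], [-0.001, -0.0, -1.0]]
contact_force: [-0.1, -0.5, 0.7]
opening: 0.0002
finger_force: 0.0
time: 12.75
eef_pos: [0.6228, 0.177, 0.1311]
ee_rot: [[-0.994, -0.106, 0.002], [-0.106, 0.994, 0.001], [-0.002, 0.001, -1.0]]
contact_force: [-0.6, 0.4, -0.4]
opening: 0.0001
finger_force: 0.0
tcp nest -8.438343577178256e-05 0.06094454888216601 0.1310639081802068
0.04 316 0.1274 0.1613 0.1677
0.05 164 0.0587 0.0998 0.1296
0.06 14 0.0578 0.0588 0.0602
```

```bash
python3 -m handwheel '[[[0,-0.016,0.002],[0,0,0]],[[0,-0.026,0.004],[0,0,0]],[[0,-0.036,0.007],[0,0,0]],[[0,-0.046,0.011],[0,0,0]],[[0,-0.055,0.016],[0,0,0]],[[0,-0.064,0.022],[0,0,0]],[[0,-0.073,0.029],[0,0,0]],[[0,-0.073,0.029],[0,0,0]]]'
python3 fr.py
```

```text
time: 13.47
eef_pos: [0.6289, 0.1059, 0.0978]
ee_rot: [[-0.994, -0.107, -0.003], [-0.107, 0.994, -0.001], [0.003, -0.001, -1.0]]
contact_force: [-1.2, 0.2, 0.5]
opening: 0.0003
finger_force: 0.0
tcp nest -0.0017646494273330985 -0.010380436375643839 0.09780322434178376
-0.03 114 0.1301 0.1327 0.1345
-0.02 261 0.122 0.128 0.1336
-0.01 214 0.1133 0.1184 0.1246
-0.0 184 0.1038 0.109 0.1141
0.01 155 0.095 0.0997 0.1047
0.02 128 0.0848 0.09 0.096
0.03 116 0.0762 0.0812 0.0861
0.04 95 0.0664 0.0715 0.0764
0.05 93 0.0594 0.0634 0.0674
0.06 9 0.0581 0.0588 0.0598
```

```bash
python3 -m handwheel '[[[0,-0.007,0.008],[0,0,0]],[[0,-0.0135,0.016],[0,0,0]],[[0,-0.019,0.025],[0,0,0]],[[0,-0.024,0.0345],[0,0,0]],[[0,-0.028,0.045],[0,0,0]],[[0,-0.031,0.055],[0,0,0]],[[0,-0.033,0.064],[0,0,0]],[[0,-0.033,0.07],[0,0,0]]]'
python3 -m handwheel '[[[0,0,0.003],[0,0,0]],[[0,0,0.005],[0,0,0]],[[0,0,0.006],[0,0,0]],[[0,0,0.007],[0,0,0]],[[0,0,0.007],[0,0,0]]]'
python3 fr.py
```

```text
time: 14.18
eef_pos: [0.633, 0.0745, 0.0283]
ee_rot: [[-0.994, -0.108, -0.001], [-0.108, 0.994, -0.001], [0.002, -0.0, -1.0]]
contact_force: [-0.5, 0.2, 0.8]
opening: 0.0004
finger_force: 0.2
time: 14.6
eef_pos: [0.6338, 0.075, 0.0242]
ee_rot: [[-0.994, -0.109, 0.001], [-0.109, 0.994, -0.0], [-0.001, -0.0, -1.0]]
contact_force: [-2.4, -1.1, 5.4]
opening: -0.0001
finger_force: 2.4
tcp nest -0.00016018102540402187 -0.041625737382795076 0.024150160148817636
-0.06 78 0.057 0.0588 0.0601
-0.05 275 0.057 0.0588 0.061
-0.04 267 0.057 0.0589 0.0605
-0.03 268 0.0572 0.0589 0.0608
-0.02 265 0.0573 0.0588 0.0611
-0.01 255 0.0573 0.059 0.0605
-0.0 241 0.0572 0.059 0.0605
0.01 231 0.0571 0.059 0.0606
0.02 218 0.057 0.0589 0.0604
0.03 206 0.0574 0.059 0.0607
0.04 183 0.0573 0.059 0.0611
0.05 186 0.057 0.0601 0.0621
0.06 23 0.0573 0.0592 0.0598
```

The frame is flat, with uniform height along its bar. One firmer press, then lift and measure the knob, lands and cap.

```bash
python3 -m handwheel '[[[0,0,0.003],[0,0,0]],[[0,0,0.004],[0,0,0]],[[0,0,0.004],[0,0,0]],[[0,0,-0.03],[0,0,0]],[[0,0,-0.07],[0,0,0]],[[0,0.01,-0.11],[0,0,0]],[[-0.02,0.03,-0.14],[0,0,0]],[[-0.02,0.03,-0.16],[0,0,0]]]'
python3 -m handwheel '[[[0,0,0],[0,0,0]],[[0,0,0],[0,0,0]],[[0,0,0],[0,0,0]],[[0,0,0],[0,0,0]]]'
python3 fr.py | head -3
cat > pts.py <<'E'
from h import *
import sys
im,d,s=ld('wrist');c=cpar('wrist');K=np.array(c['K']);V,U=np.mgrid[0:420,0:560];x=(U-K[0,2])/K[0,0];y=(V-K[1,2])/K[1,1];r=np.hypot(x,y);k=np.sinc(r/np.pi)
D=np.stack([x*k,-y*k,-np.cos(r)],-1)
T=np.eye(4);T[:3,:3]=s['ee_rot'];T[:3,3]=s['eef_pos'];M=T@np.array(c['mount']);D=D@M[:3,:3].T;P=D*(d/np.cos(r))[...,None]+M[:3,3]
a=np.radians(6.2);N0=np.array([.6295,.1164]);ex=np.array([np.cos(a),np.sin(a)]);ey=np.array([-ex[1],ex[0]])
def nx(p): q=np.asarray(p)[...,:2]-N0; return np.stack([q@ex,q@ey],-1)
h=cv2.cvtColor(im,cv2.COLOR_RGB2HSV)
def report(nm,m,z):
    n,L,S,C=cv2.connectedComponentsWithStats(m.astype(np.uint8))
    for i in range(1,n):
        if S[i,4]>30:
            k=L==i; Q=M[:3,3]+D*((z-M[2,3])/D[...,2])[...,None]; q=Q[k][:,:2]
            (cx,cy),rr=cv2.minEnclosingCircle((q*1e3).astype(np.float32))
            print(nm,C[i].round(1),S[i,4],'mean',q.mean(0).round(4),'circ',round(cx,1),round(cy,1),round(rr,1),'nest',nx(q.mean(0)).round(4),'depth',np.median(P[k],0).round(4))
dark=(h[...,2]<85)
near=lambda cx,cy,w:(abs(P[...,0]-cx)<w)&(abs(P[...,1]-cy)<w)
if __name__=='__main__':
    kx,ky,cx,cy=map(float,sys.argv[1:5])
    report('knob',dark&near(kx,ky,.04)&(P[...,2]>.066)&(P[...,2]<.1),.085)
    report('cap',dark&near(cx,cy,.04)&(P[...,2]>.165)&(P[...,2]<.19),.1755)
    g=cv2.inRange(h,(15,60,120),(35,255,255))>0
    report('gold',g&(abs(P[...,2]-.054)<.008),.054)
E
python3 pts.py .544 .105 .621 -.032
```

```text
time: 15.32
eef_pos: [0.6535, 0.1098, 0.1881]
ee_rot: [[-0.994, -0.11, 0.007], [-0.11, 0.994, 0.002], [-0.007, 0.001, -1.0]]
contact_force: [1.5, -0.7, 0.7]
opening: -0.0001
finger_force: 0.0
time: 15.65
eef_pos: [0.6493, 0.1067, 0.1818]
ee_rot: [[-0.994, -0.108, -0.002], [-0.108, 0.994, -0.001], [0.002, -0.0, -1.0]]
contact_force: [0.2, -1.2, 0.3]
opening: -0.0004
finger_force: 0.0
tcp nest 0.018640059388537657 -0.011792758444854333 0.1818218223254142
-0.06 11 0.0576 0.0589 0.0597
-0.05 30 0.0576 0.0592 0.0608
knob [299.5  89.1] 537 mean [0.5507 0.1074] circ 550.6 107.4 11.2 nest [-0.0793 -0.0005] depth [0.5506 0.1075 0.0828]
cap [ 88.5 191.5] 856 mean [ 0.6278 -0.0283] circ 627.2 -29.0 14.0 nest [-0.0173 -0.1436] depth [ 0.6284 -0.029   0.1744]
gold [329.5 170.5] 97 mean [0.6225 0.1465] circ 622.7 146.8 6.0 nest [-0.0037  0.0307] depth [0.6227 0.1465 0.0536]
gold [265.5 182.8] 74 mean [0.6416 0.0865] circ 641.6 86.5 4.7 nest [ 0.0088 -0.031 ] depth [0.6417 0.0865 0.0535]
```

```bash
python3 -m handwheel '[[[0.03,0.003,0],[0,0,0]],[[0.06,0.006,0],[0,0,0]],[[0.09,0.0097,0],[0,0,0]],[[0.0998,0.0097,0],[0,0,0]],[[0.0998,0.0097,0.03],[0,0,0]],[[0.0998,0.0097,0.06],[0,0,0]],[[0.0998,0.0097,0.08],[0,0,0]],[[0.0998,0.0097,0.08],[0,0,0]]]' 0.55
python3 -m handwheel '[[[0,0,0.02],[0,0,0]],[[0,0,0.04],[0,0,0]],[[0,0,0.06],[0,0,0]],[[0,0,0.069],[0,0,0]],[[0,0,0.069],[0,0,0]],[[0,0,0.069],[0,0,0]]]'
python3 -m handwheel '[[[0,0,0],[0,0,0]],[[0,0,0],[0,0,0]],[[0,0,0],[0,0,0]],[[0,0,0],[0,0,0]],[[0,0,0],[0,0,0]]]' 0 40
```

```text
time: 16.37
eef_pos: [0.5467, 0.1044, 0.0984]
ee_rot: [[-0.994, -0.108, -0.007], [-0.108, 0.994, -0.003], [0.008, -0.002, -1.0]]
contact_force: [-1.6, -1.0, -0.3]
opening: 0.0465
finger_force: 0.0
time: 16.87
eef_pos: [0.5504, 0.1058, 0.0346]
ee_rot: [[-0.994, -0.109, -0.0], [-0.109, 0.994, -0.001], [0.0, -0.001, -1.0]]
contact_force: [0.4, 0.5, -0.2]
opening: 0.0466
finger_force: 0.0
time: 17.28
eef_pos: [0.5511, 0.1065, 0.0358]
ee_rot: [[-0.994, -0.109, 0.003], [-0.109, 0.994, 0.001], [-0.003, 0.001, -1.0]]
contact_force: [-0.9, 1.4, 6.8]
opening: 0.0209
finger_force: 39.1
```

The knob is gripped. I slide most of the way towards the probe, then measure.

```bash
python3 -m handwheel '[[[0.002,-0.012,0],[0,0,0]],[[0.005,-0.034,0],[0,0,0]],[[0.008,-0.058,0],[0,0,0]],[[0.011,-0.082,0],[0,0,0]],[[0.0136,-0.106,0],[0,0,0]],[[0.0136,-0.13,0],[0,0,0]],[[0.0136,-0.152,0],[0,0,0]],[[0.0136,-0.17,0],[0,0,0]]]'
python3 -m handwheel '[[[0,0,0],[0,0,0]],[[0,0,0],[0,0,0]],[[0,0,0],[0,0,0]],[[0,0,0],[0,0,0]]]'
python3 - <<'E'
from h import *
snap('wrist','r');snap('scene','rs');snap('side','rd')
E
python3 pts.py .53 -.07 .626 -.03
python3 - <<'E'
import cv2,numpy as np
w=cv2.imread('pics/r.png');s=cv2.imread('pics/rs.png');d=cv2.imread('pics/rd.png')
top=np.hstack([w[60:330,60:460],np.zeros((270,400,3),np.uint8)])
t2=cv2.resize(s[160:270,190:350],(400,275))[:270]; t3=cv2.resize(d[175:275,165:290],(400,320))
top[:,400:]=t2
bot=np.zeros((320,800,3),np.uint8);bot[:,:400]=t3;bot[:,400:]=cv2.resize(w[60:220,100:300],(400,320))
cv2.imwrite('pics/t.png',np.vstack([top,bot]))
E
```

```text
time: 17.95
eef_pos: [0.557, -0.0652, 0.0358]
ee_rot: [[-0.994, -0.109, 0.004], [-0.109, 0.994, 0.001], [-0.005, 0.001, -1.0]]
contact_force: [0.9, 5.3, 4.2]
opening: 0.0213
finger_force: 39.9
time: 18.28
eef_pos: [0.5567, -0.0647, 0.0358]
ee_rot: [[-0.994, -0.109, 0.004], [-0.109, 0.994, -0.0], [-0.004, -0.001, -1.0]]
contact_force: [1.6, -2.4, 6.7]
opening: 0.0214
finger_force: 40.3
knob [283.9 277. ] 2020 mean [ 0.5471 -0.067 ] circ 549.4 -66.6 14.9 nest [-0.1017 -0.1735] depth [ 0.5485 -0.0668  0.0818]
knob [236.7 285.9] 313 mean [ 0.5545 -0.0883] circ 555.1 -88.5 8.9 nest [-0.0966 -0.1954] depth [ 0.5514 -0.0878  0.09  ]
knob [330.4 286.1] 315 mean [ 0.5498 -0.045 ] circ 549.5 -44.6 8.5 nest [-0.0967 -0.1518] depth [ 0.5468 -0.0462  0.09  ]
```

```bash
cat > fixed.py <<'E'
from h import *
a=np.radians(6.2);N0=np.array([.6295,.1164]);ex=np.array([np.cos(a),np.sin(a)]);ey=np.array([-ex[1],ex[0]])
def go(n):
    im,d,_=ld(n);V,U=np.mgrid[0:420,0:560];c=cpar(n);K=np.array(c['K']);M=np.array(c['cam_to_world'])
    D=np.stack([(U-K[0,2])/K[0,0],-(V-K[1,2])/K[1,1],-np.ones(U.shape)],-1)@M[:3,:3].T;P=M[:3,3]+D*d[...,None]
    h=cv2.cvtColor(im,cv2.COLOR_RGB2HSV)
    near=(abs(P[...,0]-.626)<.06)&(abs(P[...,1]+.03)<.12)&(d>0)
    for nm,m,z in [('cap',near&(h[...,2]<90)&(P[...,2]>.155)&(P[...,2]<.19)&(abs(P[...,1]+.03)<.05),.170),
        ('gold',near&(cv2.inRange(h,(15,55,110),(35,255,255))>0)&(abs(P[...,2]-.054)<.01),.054),('brass',near&(cv2.inRange(h,(8,60,60),(35,255,255))>0)&(P[...,2]>.068)&(P[...,2]<.1),.075)]:
        N,L,S,C=cv2.connectedComponentsWithStats(m.astype(np.uint8))
        for i in range(1,N):
            if S[i,4]>=3:
                q=onz(n,*C[i],z);print(n,nm,C[i].round(2),S[i],'plane',q.round(4),'depth',np.median(P[L==i],0).round(4))
go('scene');go('side')
E
python3 fixed.py
```

```text
scene gold [312.  213.5] [311 213   3   2   6] plane [ 0.6473 -0.0883  0.054 ] depth [ 0.6468 -0.0886  0.0524]
side cap [236.64 193.8 ] [233 191   8   7  44] plane [ 0.6296 -0.0275  0.17  ] depth [ 0.6291 -0.0255  0.1716]
side cap [260.  193.5] [260 190   1   8   8] plane [ 0.5687 -0.0423  0.17  ] depth [ 0.5692 -0.0444  0.1686]
side gold [237.5 230. ] [236 229   4   3   8] plane [ 0.6304 -0.0246  0.054 ] depth [ 0.6303 -0.0245  0.0539]
```

View pics/t.png

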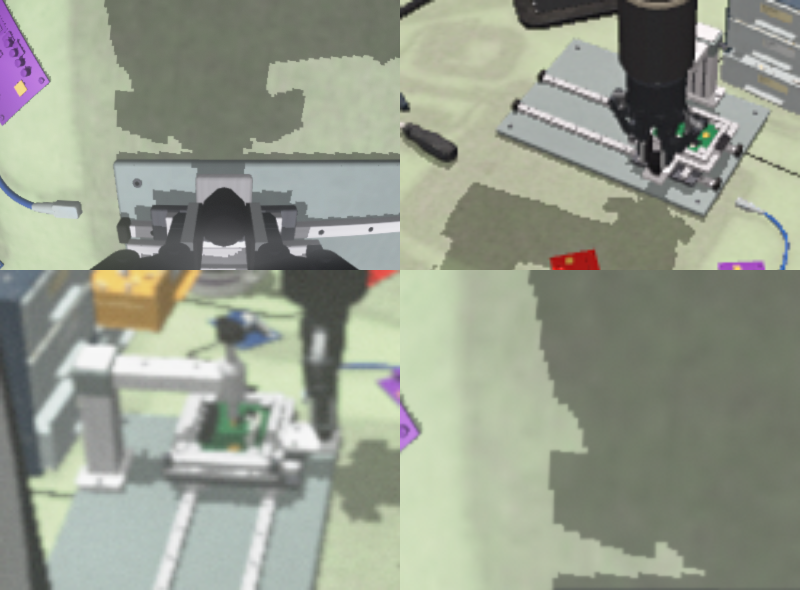

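The composite shows the closed frame and card under the probe. In the side view the square land is at (237,230), almost below the cap at (237,194). I release the knob, rise and measure cap and lands from above.

```bash
python3 -m handwheel '[[[0,0,0],[0,0,0]],[[0,0,0],[0,0,0]],[[0,0,0],[0,0,0]],[[0,0,-0.03],[0,0,0]],[[0,0,-0.07],[0,0,0]],[[0,0,-0.11],[0,0,0]],[[0,0,-0.15],[0,0,0]],[[0,0,-0.185],[0,0,0]]]' 0.55
python3 -m handwheel '[[[0,0,0],[0,0,0]],[[-0.03,0,0],[0,0,0]],[[-0.06,0,0],[0,0,0]],[[-0.09,0,0],[0,0,0]],[[-0.12,0,0],[0,0,0]],[[-0.144,0,0],[0,0,0]],[[-0.144,0,0],[0,0,0]],[[-0.144,0,0],[0,0,0]]]' 0
python3 -m handwheel '[[[0,0,0],[0,0,0]],[[0,0,0],[0,0,0]],[[0,0,0],[0,0,0]]]'
python3 -c "
from h import *
snap('wrist','u');snap('scene')"
python3 pts.py .54 -.07 .626 -.03; python3 fixed.py
```

```text
time: 19.1
eef_pos: [0.5546, -0.0645, 0.2217]
ee_rot: [[-0.994, -0.109, 0.001], [-0.109, 0.994, 0.0], [-0.001, 0.0, -1.0]]
contact_force: [1.5, 0.3, -0.3]
opening: 0.0472
finger_force: 0.0
time: 19.77
eef_pos: [0.6981, -0.0486, 0.2169]
ee_rot: [[-0.994, -0.109, -0.003], [-0.109, 0.994, -0.0], [0.003, 0.0, -1.0]]
contact_force: [-1.1, -0.5, -0.3]
opening: 0.0003
finger_force: 0.0
time: 20.02
eef_pos: [0.6973, -0.049, 0.2197]
ee_rot: [[-0.994, -0.109, 0.001], [-0.109, 0.994, 0.0], [-0.001, 0.0, -1.0]]
contact_force: [-0.6, -1.1, -0.9]
opening: 0.0001
finger_force: 0.0
knob [283.6  47.2] 451 mean [ 0.5583 -0.066 ] circ 558.1 -66.1 12.0 nest [-0.0905 -0.1737] depth [ 0.5579 -0.066   0.0827]
cap [318.  132.5] 881 mean [ 0.6295 -0.0345] circ 629.8 -34.2 12.0 nest [-0.0163 -0.1501] depth [ 0.6293 -0.0346  0.1743]
gold [253.6 133.8] 55 mean [ 0.6477 -0.088 ] circ 647.8 -87.9 4.4 nest [-0.004  -0.2051] depth [ 0.6478 -0.0879  0.0537]
scene cap [296.41 186.03] [293 183   7   7  37] plane [ 0.6279 -0.0347  0.17  ] depth [ 0.627  -0.036   0.1727]
scene gold [294.   209.75] [293 209   3   2   4] plane [ 0.6274 -0.0272  0.054 ] depth [ 0.6297 -0.0264  0.0525]
scene gold [311.5 213.5] [311 213   2   2   4] plane [ 0.6463 -0.0868  0.054 ] depth [ 0.647  -0.0872  0.0543]
side cap [236.64 193.8 ] [233 191   8   7  44] plane [ 0.6296 -0.0275  0.17  ] depth [ 0.6291 -0.0255  0.1716]
side cap [260.  193.5] [260 190   1   8   8] plane [ 0.5687 -0.0423  0.17  ] depth [ 0.5692 -0.0444  0.1686]
side gold [237.5 230. ] [236 229   4   3   8] plane [ 0.6304 -0.0246  0.054 ] depth [ 0.6303 -0.0245  0.0539]
```

Cap (629.8,-34.2) fits a 12 mm circle. The square land, inferred from the visible round land and the scene view, is at about (0.6288,-0.028), so the carrier must go 6.5 mm further along -y. I re-grip the knob.

```bash
python3 -m handwheel '[[[0.035,0,0],[0,0,0]],[[0.07,0,0],[0,0,0]],[[0.105,-0.001,0],[0,0,0]],[[0.13,-0.001,0],[0,0,0]],[[0.1416,-0.001,0],[0,0,0]],[[0.1416,-0.001,0.02],[0,0,0]],[[0.1416,-0.001,0.06],[0,0,0]],[[0.1416,-0.001,0.1],[0,0,0]]]' 0.55
python3 -m handwheel '[[[0,0,0.03],[0,0,0]],[[0,0,0.06],[0,0,0]],[[0,0,0.077],[0,0,0]],[[0,0,0.084],[0,0,0]],[[0,0,0.084],[0,0,0]]]'
python3 -m handwheel '[[[0,0,0],[0,0,0]],[[0,0,0],[0,0,0]],[[0,0,0],[0,0,0]],[[0,0,0],[0,0,0]],[[0,0,0],[0,0,0]]]' 0 40
```

```text
time: 20.78
eef_pos: [0.5589, -0.0651, 0.1205]
ee_rot: [[-0.994, -0.109, 0.006], [-0.109, 0.994, 0.001], [-0.007, 0.001, -1.0]]
contact_force: [0.8, 0.6, -0.8]
opening: 0.0471
finger_force: 0.0
time: 21.2
eef_pos: [0.5565, -0.0655, 0.0337]
ee_rot: [[-0.994, -0.109, -0.003], [-0.109, 0.994, -0.001], [0.003, -0.0, -1.0]]
contact_force: [0.4, -0.4, 0.6]
opening: 0.0469
finger_force: 0.0
time: 21.62
eef_pos: [0.5587, -0.0652, 0.0368]
ee_rot: [[-0.994, -0.109, 0.003], [-0.109, 0.994, 0.0], [-0.003, -0.0, -1.0]]
contact_force: [-1.4, 0.5, 7.1]
opening: 0.0212
finger_force: 39.5
```

```bash
python3 -m handwheel '[[[0,-0.002,0],[0,0,0]],[[0,-0.005,0],[0,0,0]],[[0,-0.0065,0],[0,0,0]],[[0,-0.0065,0],[0,0,0]],[[0,-0.0065,0],[0,0,0]],[[0,-0.0065,0],[0,0,0]]]'
python3 -m handwheel '[[[0,0,0],[0,0,0]],[[0,0,0],[0,0,0]],[[0,0,0],[0,0,0]],[[0,0,-0.03],[0,0,0]],[[0,0,-0.07],[0,0,0]],[[0,0,-0.11],[0,0,0]],[[0,0,-0.15],[0,0,0]],[[0,0,-0.185],[0,0,0]]]' 0.55
python3 -m handwheel '[[[0,0,0],[0,0,0]],[[-0.03,0,0],[0,0,0]],[[-0.06,0,0],[0,0,0]],[[-0.09,0,0],[0,0,0]],[[-0.12,0,0],[0,0,0]],[[-0.144,0.004,0],[0,0,0]],[[-0.144,0.004,0],[0,0,0]],[[-0.144,0.004,0],[0,0,0]]]' 0
python3 -m handwheel '[[[0,0,0],[0,0,0]],[[0,0,0],[0,0,0]],[[0,0,0],[0,0,0]]]'
python3 -c "
from h import *
snap('wrist','v');snap('scene');snap('side')"
python3 pts.py .54 -.07 .626 -.03; python3 fixed.py
```

```text
time: 22.12
eef_pos: [0.5594, -0.0716, 0.0368]
ee_rot: [[-0.994, -0.109, 0.003], [-0.109, 0.994, 0.0], [-0.003, -0.0, -1.0]]
contact_force: [-1.2, 0.3, 6.4]
opening: 0.021
finger_force: 39.5
time: 22.78
eef_pos: [0.5581, -0.072, 0.2229]
ee_rot: [[-0.994, -0.109, 0.001], [-0.109, 0.994, 0.0], [-0.001, -0.0, -1.0]]
contact_force: [1.2, -0.6, -0.4]
opening: 0.0468
finger_force: 0.0
time: 23.45
eef_pos: [0.7011, -0.0519, 0.2181]
ee_rot: [[-0.994, -0.109, -0.003], [-0.109, 0.994, -0.0], [0.003, 0.0, -1.0]]
contact_force: [0.4, -1.0, 0.6]
opening: -0.0001
finger_force: 0.0
time: 23.7
eef_pos: [0.7002, -0.0524, 0.2207]
ee_rot: [[-0.994, -0.109, 0.001], [-0.109, 0.994, 0.0], [-0.001, 0.0, -1.0]]
contact_force: [-0.3, 0.1, -0.0]
opening: -0.0002
finger_force: 0.0
knob [279.7  44.9] 448 mean [ 0.5591 -0.0733] circ 559.1 -73.5 12.1 nest [-0.0905 -0.181 ] depth [ 0.5586 -0.0733  0.0828]
cap [323.1 128.8] 838 mean [ 0.6294 -0.0346] circ 629.7 -34.3 12.1 nest [-0.0164 -0.1501] depth [ 0.6292 -0.0349  0.1743]
gold [250.3 131.5] 54 mean [ 0.6485 -0.0952] circ 648.5 -95.3 4.4 nest [-0.004  -0.2124] depth [ 0.6485 -0.0953  0.0538]
scene cap [296.41 186.03] [293 183   7   7  37] plane [ 0.6279 -0.0347  0.17  ] depth [ 0.6271 -0.0356  0.172 ]
scene gold [296.  210.5] [295 210   3   2   6] plane [ 0.6283 -0.0349  0.054 ] depth [ 0.6289 -0.0358  0.0533]
scene gold [313.8 214.4] [313 214   3   2   5] plane [ 0.6471 -0.0956  0.054 ] depth [ 0.6481 -0.0954  0.0543]
side cap [236.69 193.76] [233 191   8   7  42] plane [ 0.6295 -0.0277  0.17  ] depth [ 0.6287 -0.0243  0.1721]
side gold [238.  228.5] [237 228   3   2   6] plane [ 0.631  -0.0321  0.054 ] depth [ 0.6313 -0.0333  0.0532]
```

The square land is now within about 1 mm of the needle axis in both views. Press the cap.

```bash
python3 -m handwheel '[[[0.03,0.012,0],[0,0,0]],[[0.06,0.023,0],[0,0,0]],[[0.0688,0.0266,0],[0,0,0]],[[0.0688,0.0266,0],[0,0,0]],[[0.0688,0.0266,0.03],[0,0,0]],[[0.0688,0.0266,0.055],[0,0,0]],[[0.0688,0.0266,0.07],[0,0,0]],[[0.0688,0.0266,0.07],[0,0,0]]]'
python3 -m handwheel '[[[0,0,0.005],[0,0,0]],[[0,0,0.01],[0,0,0]],[[0,0,0.015],[0,0,0]],[[0,0,0.02],[0,0,0]],[[0,0,0.02],[0,0,0]],[[0,0,0.02],[0,0,0]]]'
```

```text
time: 24.52
eef_pos: [0.6279, -0.0335, 0.1464]
ee_rot: [[-0.994, -0.108, -0.005], [-0.108, 0.994, -0.001], [0.005, 0.0, -1.0]]
contact_force: [-0.4, 0.2, -0.3]
opening: -0.0001
finger_force: 0.0
time: 25.02
eef_pos: [0.6301, -0.0332, 0.1306]
ee_rot: [[-0.994, -0.109, 0.001], [-0.109, 0.994, 0.0], [-0.001, -0.0, -1.0]]
contact_force: [1.0, -0.5, 3.0]
opening: 0.0002
finger_force: 1.1
```

```bash
python3 -m handwheel '[[[0,0,0.004],[0,0,0]],[[0,0,0.007],[0,0,0]],[[0,0,0.009],[0,0,0]],[[0,0,0.01],[0,0,0]],[[0,0,0.01],[0,0,0]],[[0,0,0.01],[0,0,0]]]'
python3 -m handwheel '[[[0,0,0.001],[0,0,0]],[[0,0,0.001],[0,0,0]],[[0,0,0.001],[0,0,0]]]'
```

```text
time: 25.52
eef_pos: [0.6301, -0.0332, 0.1204]
ee_rot: [[-0.994, -0.109, 0.001], [-0.109, 0.994, -0.0], [-0.001, -0.0, -1.0]]
contact_force: [3.5, -0.5, 4.2]
opening: 0.0003
finger_force: 2.2
time: 25.77
eef_pos: [0.6301, -0.0332, 0.1194]
ee_rot: [[-0.994, -0.109, 0.001], [-0.109, 0.994, 0.0], [-0.001, -0.0, -1.0]]
contact_force: [4.2, -0.9, 5.0]
opening: -0.0001
finger_force: 2.4
```

```bash
python3 -m handwheel '[[[0,0,0.001],[0,0,0]],[[0,0,0.001],[0,0,0]],[[0,0,0.001],[0,0,0]]]'
python3 -m handwheel '[[[0,0,0.001],[0,0,0]],[[0,0,0.001],[0,0,0]],[[0,0,0.001],[0,0,0]]]'
python3 -m handwheel '[[[0,0,0.001],[0,0,0]],[[0,0,0.001],[0,0,0]],[[0,0,0.001],[0,0,0]]]'
```

```text
time: 26.02
eef_pos: [0.6301, -0.0332, 0.119]
ee_rot: [[-0.994, -0.109, 0.001], [-0.109, 0.994, -0.0], [-0.001, -0.0, -1.0]]
contact_force: [2.3, -0.4, 8.6]
opening: 0.0001
finger_force: 4.2
time: 26.27
eef_pos: [0.6302, -0.0332, 0.1189]
ee_rot: [[-0.994, -0.109, 0.002], [-0.109, 0.994, -0.0], [-0.002, -0.0, -1.0]]
contact_force: [0.8, 0.9, 13.9]
opening: -0.0
finger_force: 7.0
time: 26.52
eef_pos: [0.6303, -0.0332, 0.1188]
ee_rot: [[-0.994, -0.109, 0.003], [-0.109, 0.994, -0.0], [-0.003, -0.001, -1.0]]
contact_force: [-2.6, 0.8, 19.8]
opening: 0.0005
finger_force: 9.7
```

The quill is on its stop, with the force rising sharply, so the needle has made contact. I raise and go back to the knob.

```bash
python3 -m handwheel '[[[0,0,-0.01],[0,0,0]],[[0,0,-0.025],[0,0,0]],[[0,0,-0.06],[0,0,0]],[[0,0,-0.1],[0,0,0]],[[0.03,-0.012,-0.1],[0,0,0]],[[0.06,-0.025,-0.1],[0,0,0]],[[0.0755,-0.0314,-0.1],[0,0,0]],[[0.0755,-0.0314,-0.1],[0,0,0]]]' 0.55
python3 -m handwheel '[[[0,0,0],[0,0,0]],[[0,0,0.04],[0,0,0]],[[0,0,0.08],[0,0,0]],[[0,0,0.12],[0,0,0]],[[0,0,0.15],[0,0,0]],[[0,0,0.15],[0,0,0]],[[0,0,0.15],[0,0,0]]]'
```

```text
time: 27.18
eef_pos: [0.5534, -0.0738, 0.2156]
ee_rot: [[-0.994, -0.107, -0.003], [-0.107, 0.994, 0.001], [0.003, 0.001, -1.0]]
contact_force: [0.2, 0.4, -0.0]
opening: 0.047
finger_force: 0.0
time: 27.77
eef_pos: [0.5567, -0.0727, 0.0644]
ee_rot: [[-0.994, -0.109, -0.005], [-0.109, 0.994, -0.001], [0.005, -0.001, -1.0]]
contact_force: [-0.5, -0.1, 1.1]
opening: 0.047
finger_force: 0.0
```

```bash
python3 -m handwheel '[[[-0.002,0,0.015],[0,0,0]],[[-0.002,0,0.028],[0,0,0]],[[-0.002,0,0.028],[0,0,0]],[[-0.002,0,0.028],[0,0,0]]]'
python3 -m handwheel '[[[0,0,0],[0,0,0]],[[0,0,0],[0,0,0]],[[0,0,0],[0,0,0]],[[0,0,0],[0,0,0]],[[0,0,0],[0,0,0]]]' 0 40
python3 -m handwheel '[[[0.002,0.01,0],[0,0,0]],[[0.005,0.025,0],[0,0,0]],[[0.008,0.04,0],[0,0,0]],[[0.011,0.054,0],[0,0,0]],[[0.0121,0.0626,0],[0,0,0]],[[0.0121,0.0626,0],[0,0,0]],[[0.0121,0.0626,0],[0,0,0]],[[0.0121,0.0626,0],[0,0,0]]]'
```

```text
time: 28.1
eef_pos: [0.561, -0.0722, 0.0397]
ee_rot: [[-0.994, -0.109, 0.001], [-0.109, 0.994, -0.0], [-0.001, -0.0, -1.0]]
contact_force: [-0.0, -1.2, 0.3]
opening: 0.0472
finger_force: 0.0
time: 28.52
eef_pos: [0.5611, -0.0723, 0.04]
ee_rot: [[-0.994, -0.109, 0.003], [-0.109, 0.994, 0.0], [-0.003, -0.0, -1.0]]
contact_force: [-1.4, 0.7, 6.3]
opening: 0.0205
finger_force: 38.9
time: 29.18
eef_pos: [0.5428, -0.0105, 0.0399]
ee_rot: [[-0.994, -0.11, 0.004], [-0.11, 0.994, 0.001], [-0.004, 0.001, -1.0]]
contact_force: [-0.4, 3.0, 8.5]
opening: 0.0206
finger_force: 40.1
```

```bash
python3 -m handwheel '[[[0,0,0],[0,0,0]],[[0,0,0],[0,0,0]],[[0,0,0],[0,0,0]],[[0,0,-0.03],[0,0,0]],[[0,0,-0.07],[0,0,0]],[[0,0,-0.11],[0,0,0]],[[0,0,-0.15],[0,0,0]],[[0,0,-0.185],[0,0,0]]]' 0.55
python3 -m handwheel '[[[0,0,0],[0,0,0]],[[-0.03,-0.005,0],[0,0,0]],[[-0.06,-0.015,0],[0,0,0]],[[-0.09,-0.03,0],[0,0,0]],[[-0.12,-0.04,0],[0,0,0]],[[-0.152,-0.045,0],[0,0,0]],[[-0.152,-0.045,0],[0,0,0]],[[-0.152,-0.045,0],[0,0,0]]]' 0
python3 -m handwheel '[[[0,0,0],[0,0,0]],[[0,0,0],[0,0,0]],[[0,0,0],[0,0,0]]]'
python3 -c "
from h import *
snap('wrist','w');snap('scene');snap('side')"
python3 pts.py .54 -.01 .626 -.03; python3 fixed.py
```

```text
time: 29.85
eef_pos: [0.5407, -0.0118, 0.2256]
ee_rot: [[-0.994, -0.108, 0.001], [-0.108, 0.994, 0.0], [-0.001, -0.0, -1.0]]
contact_force: [1.5, 1.1, 0.0]
opening: 0.0468
finger_force: 0.0
time: 30.52
eef_pos: [0.6974, -0.0403, 0.2202]
ee_rot: [[-0.994, -0.107, -0.004], [-0.107, 0.994, -0.001], [0.004, -0.0, -1.0]]
contact_force: [-0.2, 0.2, 0.2]
opening: 0.0001
finger_force: 0.0
time: 30.77
eef_pos: [0.6964, -0.0396, 0.2238]
ee_rot: [[-0.994, -0.109, 0.001], [-0.109, 0.994, 0.0], [-0.001, 0.0, -1.0]]
contact_force: [-0.8, 0.7, -0.6]
opening: 0.0003
finger_force: 0.0
knob [329.9  38. ] 451 mean [ 0.5414 -0.0141] circ 541.4 -14.2 12.4 nest [-0.1017 -0.1202] depth [ 0.5409 -0.0137  0.0824]
cap [304.9 132. ] 909 mean [ 0.6296 -0.0338] circ 629.6 -33.7 12.0 nest [-0.0161 -0.1493] depth [ 0.6297 -0.0336  0.1744]
gold [355. 113.] 81 mean [0.6116 0.0259] circ 611.6 25.9 6.2 nest [-0.0276 -0.088 ] depth [0.6116 0.026  0.0536]
scene cap [296.37 185.95] [293 183   7   7  38] plane [ 0.6282 -0.0343  0.17  ] depth [ 0.6249 -0.0356  0.1728]
scene gold [278.71 206.57] [277 206   4   2   7] plane [0.6102 0.0255 0.054 ] depth [0.6125 0.0266 0.0522]
scene gold [296.  210.5] [295 210   3   2   6] plane [ 0.6283 -0.0349  0.054 ] depth [ 0.6292 -0.0341  0.0526]
side cap [236.64 193.8 ] [233 191   8   7  44] plane [ 0.6296 -0.0275  0.17  ] depth [ 0.6295 -0.0252  0.1719]
side gold [237.8 228.6] [237 228   3   2   5] plane [ 0.6314 -0.0315  0.054 ] depth [ 0.6314 -0.0338  0.0533]
side gold [238.56 241.67] [237 241   4   3   9] plane [0.6129 0.0288 0.054 ] depth [0.613  0.029  0.0528]
```

The round land is within about 1 mm of the needle axis in both views. Press.

```bash
python3 -m handwheel '[[[0.03,0.006,0],[0,0,0]],[[0.06,0.012,0],[0,0,0]],[[0.0651,0.0136,0],[0,0,0]],[[0.0651,0.0136,0],[0,0,0]],[[0.0651,0.0136,0.03],[0,0,0]],[[0.0651,0.0136,0.055],[0,0,0]],[[0.0651,0.0136,0.075],[0,0,0]],[[0.0651,0.0136,0.075],[0,0,0]]]'
python3 -m handwheel '[[[0,0,0.006],[0,0,0]],[[0,0,0.012],[0,0,0]],[[0,0,0.018],[0,0,0]],[[0,0,0.023],[0,0,0]],[[0,0,0.027],[0,0,0]],[[0,0,0.028],[0,0,0]],[[0,0,0.028],[0,0,0]],[[0,0,0.028],[0,0,0]]]'
python3 -m handwheel '[[[0,0,0.0015],[0,0,0]],[[0,0,0.0015],[0,0,0]],[[0,0,0.0015],[0,0,0]]]'
```

```text
time: 31.58
eef_pos: [0.6287, -0.0334, 0.1437]
ee_rot: [[-0.994, -0.108, -0.006], [-0.108, 0.994, -0.0], [0.006, 0.0, -1.0]]
contact_force: [-0.2, -0.0, -0.3]
opening: -0.0
finger_force: 0.0
time: 32.25
eef_pos: [0.632, -0.0332, 0.121]
ee_rot: [[-0.994, -0.109, 0.002], [-0.109, 0.994, 0.0], [-0.002, -0.0, -1.0]]
contact_force: [3.8, -0.4, 4.0]
opening: 0.0
finger_force: 2.1
time: 32.5
eef_pos: [0.6316, -0.0332, 0.1192]
ee_rot: [[-0.994, -0.109, 0.002], [-0.109, 0.994, 0.0], [-0.002, -0.0, -1.0]]
contact_force: [4.2, -1.1, 5.1]
opening: -0.0
finger_force: 2.6
```

```bash
python3 -m handwheel '[[[0,0,0.0015],[0,0,0]],[[0,0,0.0015],[0,0,0]],[[0,0,0.002],[0,0,0]],[[0,0,0.002],[0,0,0]]]'
python3 -m handwheel '[[[0,0,-0.01],[0,0,0]],[[0,0,-0.025],[0,0,0]],[[0,0,-0.06],[0,0,0]],[[0,0,-0.1],[0,0,0]],[[0,0,-0.12],[0,0,0]],[[-0.03,0,-0.12],[0,0,0]],[[-0.06,0,-0.12],[0,0,0]],[[-0.065,0,-0.12],[0,0,0]]]'
python3 -m handwheel '[[[0,0,0],[0,0,0]],[[0,0,0],[0,0,0]],[[0,0,0],[0,0,0]]]'
python3 -c "
from h import *
snap('wrist','x');snap('scene');snap('side')"
python3 pts.py .54 -.01 .626 -.03; python3 fixed.py
```

```text
time: 32.83
eef_pos: [0.6318, -0.0332, 0.1189]
ee_rot: [[-0.994, -0.109, 0.003], [-0.109, 0.994, -0.0], [-0.003, -0.0, -1.0]]
contact_force: [-0.3, 1.7, 14.6]
opening: -0.0003
finger_force: 7.7
time: 33.5
eef_pos: [0.6966, -0.0256, 0.2346]
ee_rot: [[-0.994, -0.109, -0.004], [-0.109, 0.994, 0.0], [0.004, 0.001, -1.0]]
contact_force: [-0.3, 0.2, -1.7]
opening: -0.0002
finger_force: 0.0
time: 33.75
eef_pos: [0.694, -0.0263, 0.2358]
ee_rot: [[-0.994, -0.108, -0.002], [-0.108, 0.994, -0.0], [0.002, 0.0, -1.0]]
contact_force: [0.1, 0.2, -0.6]
opening: -0.0003
finger_force: 0.0
knob [315.   41.1] 407 mean [ 0.5414 -0.0136] circ 541.5 -13.4 12.1 nest [-0.1017 -0.1197] depth [ 0.541  -0.0135  0.0826]
cap [286.1 131.9] 832 mean [ 0.6295 -0.0332] circ 629.6 -33.3 12.1 nest [-0.0161 -0.1487] depth [ 0.6296 -0.0332  0.1744]
gold [340.7 113. ] 78 mean [0.6111 0.026 ] circ 611.2 25.9 6.0 nest [-0.0281 -0.0879] depth [0.611  0.0261 0.0534]
scene cap [296.37 185.95] [293 183   7   7  38] plane [ 0.6282 -0.0343  0.17  ] depth [ 0.6261 -0.0365  0.1727]
scene gold [278.71 206.57] [277 206   4   2   7] plane [0.6102 0.0255 0.054 ] depth [0.6104 0.0238 0.0534]
scene gold [296.  210.5] [295 210   3   2   6] plane [ 0.6283 -0.0349  0.054 ] depth [ 0.6297 -0.0336  0.053 ]
side cap [236.6  193.72] [233 191   8   7  43] plane [ 0.6298 -0.0279  0.17  ] depth [ 0.6286 -0.0254  0.172 ]
side gold [238. 229.] [237 228   3   3   5] plane [ 0.6303 -0.0297  0.054 ] depth [ 0.6308 -0.0313  0.053 ]
side gold [238.38 241.62] [237 241   4   3   8] plane [0.6135 0.0287 0.054 ] depth [0.6142 0.0265 0.0533]
```

The cap is back up at the same height, the round land is still under it, and the robot is clear of everything. I hand in.

```bash
python3 -c "
from rig import ticket
print(ticket.job_done())"
```

```text
the job is handed in; nothing more can be done
None
```

I handed the job in at about 34 s. The card is clamped in the nest, both lands were probed with the square one first, and the round land was left under the raised probe; the hand-in call gave no verdict.

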